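# Refit the safety relay on the sloped console and prove it

### The arm

A 7-joint arm with a two-finger parallel gripper is mounted at the origin on the work surface. World frame = base frame: x ahead of the robot, y to its left, z up, the work surface at z = 0. Lengths are in m, angles in rad, forces in N, time in s.
With the tool pointing down it reaches from about 0.375 to 0.925 m from the base axis. Payload 3.1 kg.
Tool frame: the origin (TCP) lies between the finger pads; the fingertips stand 14 mm ahead of it and the grasp point (between the pads) lies 5 mm behind it; z points along the fingers, y is the line along which they close (so a half turn about z gives the same grasp; the last joint's range is limited). The gripper opens to 85 mm and grips with 20 to 120 N. Pads are 22 mm wide; open, the fingers measure 114 mm over their backs; the gripper's body (76 mm by 85 mm) begins 54 mm behind the grasp point. The pads swing forward as they close: fully open they stand 13 mm farther back than shut.
Start: joints at [-0.098, 0.383, 0.044, 1.598, -0.018, 1.161, -0.05], TCP at [0.65, 0, 0.211] pointing down, gripper open.
Joint ranges: [-2.61, 2.61], [-0.41, 2.15], [-1.48, 1.57], [0, 2.5], [-1.57, 4.71], [0.05, 1.97], [-2.85, 2.85]. Speed limits (rad/s): [2.79, 2.79, 3.14, 3.14, 3.14, 3.14, 3.14].

### API

Orientations are given as a unit quaternion [x, y, z, w].
In Python, from bench import arm gives the robot as it stands. The module is installed in compiled form; this text tells all that it offers.
- The arm moves only by the tool drive_tool, never from a script. Its argument "increments" is a list of rows, each an object with "turn": the turn, a rotation vector about the tool's x, y, z normalised to -1 to 1, where 1 is 0.12 rad, a list of three; "xyz": the shift along the tool's x, y, z normalised to -1 to 1, where 1 is 0.02 m, a list of three; "grip": the opening, from 0 (shut) to 1 (fully open). In form: [{"turn": [rx, ry, rz], "xyz": [tx, ty, tz], "grip": grip}, ...]. A call has 1 to 8 rows; each row shifts and turns the commanded pose from where the row before left it, along the tool's axes as they then stand; what a row does not reach is not made up. A row lasts 1/12 s, in which the tool goes at most 41.7 mm and 7.16 degrees, less where a joint would pass 70% of its speed; a pose out of reach is approached as far as the arm can. A call with a number of a shift or a turn outside -1 to 1 is refused whole. A call with a gripper value outside its range is refused whole. The fingers move at their own pace and stop on an object; "newtons" is the grip in N (left out, the last holds). Time passes only in rows, so rows that do not move let the fingers close. It gives the time, the measured TCP pose, the force, the opening and the grip force at its end, in the units of the state.
- arm.state(): the state, without advancing time (a new reading comes with each control period).
- arm.camera(name): name is "scene" or "side" or "wrist"; returns the picture (480x640x3 uint8, red, green, blue); there is no depth.
- arm.calibration(name): a dict with "K" (3x3 intrinsics, pixels), "k1" (the pictures are not rectified: a ray, as slopes to the right and down, at radius r is drawn at 1 + k1 r^2 times it, then the intrinsics apply), "origin" and "rotation" of the camera in the world. Camera axes: x right, y up, looking along -z (the intrinsics and any distortion apply to the point x, -y, -z); pixel columns grow to the right and rows downward; lengths in m; the calibration is good to about 2 mm. A picture is of the moment at which its call begins: read the wrist's pose just before it. calibration takes no time and is no camera call; for the wrist camera it gives the pose at the moment of the call.
- arm.finish_job(): hands the job in; it is judged then, once.
Trained networks look in the newest picture that a camera, given by its name, has taken for a name from the list of things; names that differ only in an ending like _2 or _b are one class to them, and where a whole thing is asked for, a point or a joint stands for the part that bears it (a point fixed in the world has none). Each returns a list of dicts, best first, with "p" (0 to 1); they miss things now and then, are a little off and sometimes report something else, mostly with a low value. They report only what shows in the picture. A call takes as long as a camera call. They do not tell look-alikes from the thing itself.
- arm.regions_of(camera, thing): "pixels" (480x640 bool, what is visible of it).
- arm.spot_point(camera, thing): "location" ([x, y, z] in m, in the coordinates of the camera as it stood for that picture, good to about 4 mm: a listed point, or the origin of a listed thing).
The state is a dict: "time": time; "joint_positions": joint angles; "joint_velocities": joint speeds; "effort": joint torques, N m; "ee_pos": TCP position; "orientation": TCP orientation; "force": force on the tool from outside, world axes, zero at the start; "wrist_torque": the same for the moment, N m; "width": opening from 0.0 (shut) to 1.0 (fully open); "gripper_force": force on a finger pad.
Only numpy, scipy, OpenCV 4.12 (cv2) and the standard library are available. Lean on these libraries where they do the work, as an engineer would, in place of code of your own. Each camera call takes 0.05 s, during which the arm holds its last target. There are 200 camera calls.

### The job

Take the safety relay out of its white stand and plug it fully home into the socket on the sloped console; the socket can sit a little to either side on its rail, so feel for the hole and do not ram it. Then press the round test button all the way so that the lever drops, and lift the lever back up to where it was. Leave the bottle, the carton and the screwdriver where they are.

Things in the scene. Friction and masses are not known exactly. Their poses are not given: they have to be found in the camera images.
- relay: The relay, a loose grey block 50 (x) x 40 (y) x 72 mm high, with a black plug neck 34 (x) x 22 (y) mm, 26 mm long, under its centre; about 0.2 kg. Origin: centre of the neck's lower end, z up through the block: the block spans z = 26 to 98 mm, its flat shoulder is at 26 mm. Starts upright, neck in the stand's hole. A half turn about z makes no difference.
- socket_seat (a point): Where the relay's origin comes to lie (up to 9 mm to either side along y) when it is fully home, its shoulder resting on the socket's top: 14 mm out from the plate, 26 mm below socket_nominal along the deck's z.
- stand: Fixed white stand 95 x 85 x 32 mm high with a loose hole (38 x 26 mm, 28 mm deep) that holds the relay's neck. Origin: centre of its underside, z up, x along the hole's long side.
- deck: The fixed console's sloped white plate, 200 (x) x 320 (y) mm, tilted 25 degrees to face the robot. Origin: centre of its upper face, 66 mm above the table. x runs up the slope away from the robot, y level to the left, z square out of the plate. On it: the relay socket at the left and a grey test module at the right (box 90 x 130 x 30 mm high centred at y = -85 mm) with lever and button.
- socket_nominal (a point): Middle of the socket's possible places, at deck (0, 75, 40) mm; axes as deck. The socket, a grey block 80 (x) x 58 (y) mm, top face level with this point, stands up to 9 mm either side of it along y on a rail, held by about 9 N of friction: its place is not reported, find it by touch or sight. In x it is exact. Central chamfered hole 37 (x) x 24 (y) mm, 28 mm deep along the deck's z.
- button (a joint): Travel of the test button, m: 0 released, 0.007 fully pressed (about 5 N, spring return). It moves into the plate, against the deck's z.
- button_top (a point): Centre of the test button's top face: round grey cap 32 mm across in a black ring, at deck (0, -115) mm, 42 mm out from the plate and 12 mm proud of the test module when released.
- lever (a joint): Angle of the white toggle lever, rad: 0 up (leans up the slope, 19 degrees past the vertical), 1.2 dropped (leans 25 degrees down the slope from the deck's z). Pivot along y at deck (0, -50, 20) mm. Its weight holds it at either end; pressing the button fully tips it and it falls. Pushed up the slope past the vertical (below about 0.3 rad) it falls back to 0.
- lever_tip (a point): End of the lever, 76 mm from its pivot; the lever is 30 to 34 mm wide and 9 to 13 mm thick.
- bottle: Bystander: amber bottle, 68 mm across, 170 mm tall. Origin: centre of its underside.
- carton: Bystander: cardboard carton 70 x 160 x 45 mm. Origin: centre of its underside.
- screwdriver: Bystander: screwdriver 190 mm long, lying on the bench. Origin: on its length, at the bench.
Mind the look-alikes: they are no part of the job. There is more than one size of the relay; the one meant has the size given above.

How it is judged:
By the outcome, as a careful person would: the job done as asked, in the order asked, and still so for the second after the job is handed in, with the robot touching nothing.
It also fails if it takes over 64 s, if anything falls off the work surface, if the arm or the gripper's body presses on something with over 40 N, if the wrist force passes 120 N, or if a joint passes its speed limit or range.

## Working session

There is one attempt and no reset: what is moved stays moved. The work goes in short steps, Python scripts to look and compute and a tool call to move; the robot and the scene stay as the last step left them, time stands still between calls to the robot, and variables do not carry over. Pictures are saved under pics/ and viewed, at most 10 in all, crops included, and the job is handed in when it is done.

Besides the shell and the picture viewer there is one more tool, called after "Emit:" as a command line: name --argument value ..., lists and objects as JSON in quotes. drive_tool: Moves the arm, as the interface text tells. Scaled input: -1 to 1 covers 0.02 m each way for a shift and 0.12 rad each way for a turn. Its arguments: {"type":"object","properties":{"increments":{"type":"array","items":{"type":"object","properties":{"turn":{"type":"array","items":{"type":"number"}},"xyz":{"type":"array","items":{"type":"number"}},"grip":{"type":"number"}}}},"newtons":{"type":"number"}},"required":["increments"]}

```bash
mkdir -p pics
cat > h.py <<'E'
import numpy as np, cv2
from bench import arm
from scipy.spatial.transform import Rotation as R
def w(cam,loc):
    c=arm.calibration(cam); return np.array(c["origin"])+np.array(c["rotation"])@np.array(loc)
def px(cam,P):
    c=arm.calibration(cam); q=np.array(c["rotation"]).T@(np.array(P)-c["origin"])
    a=np.array([q[0],-q[1]])/-q[2]; a=a*(1+c["k1"]*(a@a)); K=np.array(c["K"])
    return K[:2,:2]@a+K[:2,2]
def save(cam,n):
    im=arm.camera(cam); cv2.imwrite(f"pics/{n}.png",im[:,:,::-1]); return im
E
python3 - <<'E'
from h import *
np.set_printoptions(precision=4,suppress=True)
a=save("scene","a"); b=save("side","b")
cv2.imwrite("pics/ab.png",cv2.resize(np.hstack([a,b])[:,:,::-1],(800,300)))
for cam in("scene","side"):
  c=arm.calibration(cam); print(cam,c["origin"],c["k1"],c["K"])
  for t in["relay","stand","deck","socket_nominal","socket_seat","button_top","lever_tip","bottle","carton","screwdriver"]:
    print(t,[(round(d["p"],2),w(cam,d["location"]),px(cam,w(cam,d["location"])).round()) for d in arm.spot_point(cam,t)])
print(arm.state())
E
```

```text
scene [ 1.1086 -0.0506  0.926 ] -0.082972391940111 [[432.9818   0.     318.8611]
 [  0.     432.9818 243.609 ]
 [  0.       0.       1.    ]]Traceback (most recent call last):
  File "<stdin>", line 8, in <module>
  File "h.py", line 5, in w
    c=arm.calibration(cam); return np.array(c["origin"])+np.array(c["rotation"])@np.array(loc)
                                                         ~~~~~~~~~~~~~~~~~~~~~~~^~~~~~~~~~~~~~
ValueError: matmul: Input operand 1 has a mismatch in its core dimension 0, with gufunc signature (n?,k),(k,m?)->(n?,m?) (size 3 is different from 4)
```

View pics/a.png

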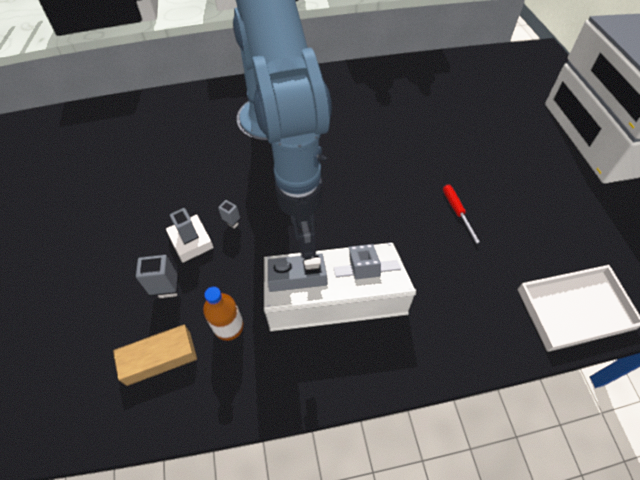

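View pics/b.png

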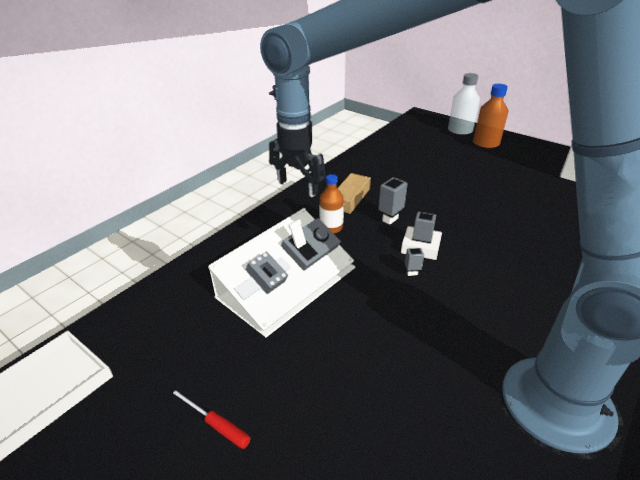

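Relay candidates in the scene view are the block in the white stand (183,225), a larger one at (155,272) and a small one at (229,212). The description points to the one in the stand. In the side view the same three are at (425,227), (393,195) and (415,260).

```bash
sed -i 's/np.array(c\["rotation"\])/R.from_quat(c["rotation"]).as_matrix()/' h.py
python3 - <<'E'
from h import *
np.set_printoptions(precision=4,suppress=True)
a=arm.camera("scene"); b=arm.camera("side")
ca=cv2.resize(a[180:320,120:260],(400,400),interpolation=2); cb=cv2.resize(b[160:300,350:490],(400,400),interpolation=2)
cv2.imwrite("pics/crop.png",np.hstack([ca,cb])[:,:,::-1])
for cam in("scene","side"):
  c=arm.calibration(cam); print(cam,c["origin"],c["k1"],c["rotation"])
  for t in["relay","stand","deck","socket_nominal","button_top","lever_tip","bottle"]:
    print(t,[(round(d["p"],2),w(cam,d["location"]),px(cam,w(cam,d["location"])).round()) for d in arm.spot_point(cam,t)])
  for t in["relay","stand"]:
    for d in arm.regions_of(cam,t)[:3]:
      m=d["pixels"].astype(np.uint8); print(t,d["p"],cv2.minAreaRect(cv2.findNonZero(m)))
print(arm.state())
E
```

```text
scene [ 1.1086 -0.0506  0.926 ] -0.082972391940111 [0.2158 0.186  0.6057 0.7429]
relay [(0.9, array([ 0.3989, -0.1594, -0.0011]), array([231., 222.])), (0.75, array([ 0.437 , -0.2692,  0.0055]), array([190., 240.])), (0.7, array([ 0.574 , -0.3314,  0.0003]), array([167., 291.]))]
stand [(0.95, array([ 0.4349, -0.2679, -0.0006]), array([191., 240.])), (0.58, array([0.6391, 0.0649, 0.0622]), array([334., 273.]))]
deck [(0.65, array([0.6422, 0.0656, 0.0637]), array([334., 274.]))]
socket_nominal [(0.88, array([0.6271, 0.1399, 0.099 ]), array([365., 254.]))]
button_top [(0.65, array([ 0.6106, -0.0522,  0.0997]), array([279., 263.]))]
lever_tip [(0.6, array([ 0.4334, -0.2669,  0.0006]), array([191., 239.])), (0.53, array([0.6489, 0.0165, 0.1575]), array([312., 259.])), (0.5, array([0.6387, 0.1433, 0.0783]), array([367., 263.]))]
bottle [(0.79, array([ 0.6945, -0.1927, -0.0036]), array([229., 327.]))]
relay 0.89 ((156.0, 276.0), (40.0, 42.0), 90.0)
relay 0.7 ((229.63999938964844, 212.98001098632812), (25.0, 19.200000762939453), 36.86989974975586)
relay 0.59 ((184.1472625732422, 225.5239868
[... 1089 characters left out ...]
y 0.66 ((413.5, 261.5), (27.0, 19.0), 90.0)
stand 0.63 ((420.6730651855469, 242.63462829589844), (38.046531677246094, 28.044607162475586), 11.309932708740234)
{'time': 1.15, 'joint_positions': array([-0.0978,  0.3829,  0.0439,  1.5979, -0.0179,  1.1612, -0.0499]), 'joint_velocities': array([ 0.0006, -0.0002, -0.0005,  0.0002,  0.0015,  0.0005,  0.0012]), 'effort': array([  0.0001, -43.3452,   1.0231, -24.9918,   0.0106,   0.0019,
         0.    ]), 'ee_pos': array([0.65 , 0.   , 0.211]), 'orientation': array([ 0.7071,  0.7071,  0.    , -0.    ]), 'force': array([ 0.1514, -0.1997,  0.1969]), 'wrist_torque': array([-0.0007,  0.0207,  0.0072]), 'gripper_force': 0.0, 'width': 0.9988115270175669}
```

View pics/crop.png

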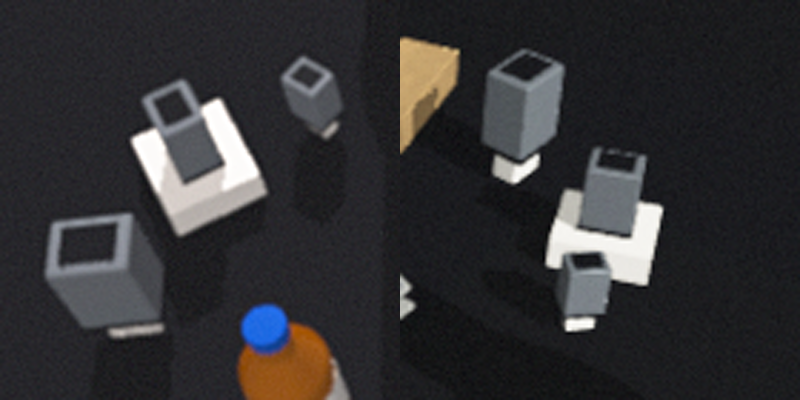

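The crop confirms it: the medium relay stands in the white stand, between a larger and a smaller look-alike on small white feet. Next I fit the stand and deck yaw from silhouettes.

```bash
cat >> h.py <<'E'
def box(x0,x1,y0,y1,z0,z1): return np.array([[x,y,z] for x in(x0,x1) for y in(y0,y1) for z in(z0,z1)])
def hull(cam,P):
    m=np.zeros((480*4,640*4),np.uint8); q=np.array([px(cam,p) for p in P])
    cv2.fillConvexPoly(m,cv2.convexHull(((q+.5)*4).round().astype(np.int32)),1)
    return cv2.resize(m.astype(np.float32),(640,480),interpolation=cv2.INTER_AREA)
E
cat > fit.py <<'E'
from h import *
from scipy.optimize import minimize
np.set_printoptions(precision=4,suppress=True)
def mask(cam,t,near):
    arm.camera(cam)
    L=[d["pixels"] for d in arm.regions_of(cam,t)]
    f=lambda m:np.linalg.norm(np.argwhere(m).mean(0)[::-1]-px(cam,near))
    L=[m for m in L if m.any()]
    return min(L,key=f).astype(np.float32)
Z=np.array([0,0,0]);base=np.array([.436,-.268,0])
cams=("scene","side")
M={c:np.maximum(mask(c,"stand",base),mask(c,"relay",base+[0,0,.07])) for c in cams}
T=np.radians(25)
def tr(P,p): return R.from_euler("z",p[2]).apply(P)+[p[0],p[1],0]
S=box(-.0475,.0475,-.0425,.0425,0,.032);B=box(-.025,.025,-.02,.02,.032,.104)
def cost(p):
    c=0
    for k in cams:
        h=np.maximum(hull(k,tr(S,p)),hull(k,tr(B,p))); c+=np.abs(h-M[k]).sum()
    return c
print("areas",[M[c].sum() for c in cams])
best=sorted([(lambda r:(r.fun,r.x))(minimize(cost,[.436,-.268,a],method="Nelder-Mead",options=dict(initial_simplex=[[.436,-.268,a],[.441,-.268,a],[.436,-.263,a],[.436,-.268,a+.15]]))) for a in np.arange(0,3.1,.5)],key=lambda t:t[0])
for b in best[:4]: print(b[0],b[1])
D={}
for c in cams:
    im=arm.camera(c).astype(int)
    for r in arm.regions_of(c,"deck")[:2]:
        q=cv2.minAreaRect(cv2.findNonZero(r["pixels"].astype(np.uint8))); print(c,r["p"],q,r["pixels"].sum())
    D[c]=max(arm.regions_of(c,"deck"),key=lambda r:r["p"])["pixels"]
np.savez("deck.npz",**D)
E
python3 fit.py
```

```text
areas [np.float32(1370.0), np.float32(1181.0)]Traceback (most recent call last):
  File "fit.py", line 22, in <module>
    best=sorted([(lambda r:(r.fun,r.x))(minimize(cost,[.436,-.268,a],method="Nelder-Mead",options=dict(initial_simplex=[[.436,-.268,a],[.441,-.268,a],[.436,-.263,a],[.436,-.268,a+.15]]))) for a in np.arange(0,3.1,.5)],key=lambda t:t[0])
                                        ~~~~~~~~^^^^^^^^^^^^^^^^^^^^^^^^^^^^^^^^^^^^^^^^^^^^^^^^^^^^^^^^^^^^^^^^^^^^^^^^^^^^^^^^^^^^^^^^^^^^^^^^^^^^^^^^^^^^^^^^^^^^^^^^^^^^^^^^^^^^^^^^^^
    res = _minimize_neldermead(fun, x0, args, callback, bounds=bounds,
                               **options)
    fxr = func(xr)
    fx = function(np.copy(x), *(wrapper_args + args))
  File "fit.py", line 19, in cost
    h=np.maximum(hull(k,tr(S,p)),hull(k,tr(B,p))); c+=np.abs(h-M[k]).sum()
                 ~~~~^^^^^^^^^^^
  File "h.py", line 14, in hull
    m=np.zeros((480*4,640*4),np.uint8); q=np.array([px(cam,p) for p in P])
                                                    ~~^^^^^^^
  File "h.py", line 7, in px
    c=arm.calibration(cam); q=R.from_quat(c["rotation"]).as_matrix().T@(np.array(P)-c["origin"])
ValueError: time passes only in moves, steps and waits
```

```bash
python3 - <<'E'
s=open('h.py').read()
s=s.replace('def w(','_C={}\ndef cal(c,fresh=False):\n    if c not in _C or fresh: _C[c]=arm.calibration(c)\n    return _C[c]\ndef w(',1).replace('c=arm.calibration(cam)','c=cal(cam)')
open('h.py','w').write(s)
s=open('fit.py').read().replace('np.arange(0,3.1,.5)','(0.,.8,1.6,2.4)')
s+='''
XA=R.from_euler("y",-25,degrees=True)
plate=box(-.1,.1,-.16,.16,-.002,0);mod=box(-.045,.045,-.15,-.02,0,.03);soc=lambda s:box(-.04,.04,.046+s,.104+s,0,.04)
fl=lambda P:np.vstack([P])
def dk(P,p): return R.from_euler("z",p[2]).apply(XA.apply(P)*[1,1,1])+[p[0],p[1],.066]
def cost2(p):
    c=0
    for k in cams:
        pl=dk(plate,p); gr=pl*[1,1,0]
        h=np.maximum(hull(k,np.vstack([pl,gr])),np.maximum(hull(k,dk(mod,p)),hull(k,dk(soc(0),p)))); c+=np.abs(h-D[k]).sum()
    return c
r=minimize(cost2,[.64,.066,-.08],method="Nelder-Mead",options=dict(initial_simplex=[[.64,.066,-.08],[.645,.066,-.08],[.64,.071,-.08],[.64,.066,0.0]]))
print("deck",r.fun,r.x)
'''
open('fit.py','w').write(s)
E
time python3 fit.py
```

```text
Traceback (most recent call last):
  File "fit.py", line 12, in <module>
    M={c:np.maximum(mask(c,"stand",base),mask(c,"relay",base+[0,0,.07])) for c in cams}
                    ~~~~^^^^^^^^^^^^^^^^
  File "fit.py", line 9, in mask
    return min(L,key=f).astype(np.float32)
           ~~~^^^^^^^^^
ValueError: min() iterable argument is empty

real	0m2.926s
user	0m1.474s
sys	0m0.164s
```

Emit:
drive_tool --increments '[{"xyz":[-1,-1,-0.4],"turn":[0,0,0],"grip":1},{"xyz":[-1,-1,-0.4],"turn":[0,0,0],"grip":1},{"xyz":[-1,-1,-0.4],"turn":[0,0,0],"grip":1},{"xyz":[-1,-1,-0.4],"turn":[0,0,0],"grip":1},{"xyz":[-1,-1,-0.4],"turn":[0,0,0],"grip":1},{"xyz":[-1,-1,0],"turn":[0,0,0],"grip":1},{"xyz":[-1,-1,0],"turn":[0,0,0],"grip":1},{"xyz":[-1,-1,0],"turn":[0,0,0],"grip":1}]'

```text
time: 2.32
ee_pos: [0.4891, -0.1609, 0.2515]
orientation: [0.707, 0.707, 0.0, 0.0]
force: [0.8, -0.7, 0.6]
width: 1.0
gripper_force: 0.0
```

```bash
python3 - <<'E'
s=open('fit.py').read()
s=s.replace('''    arm.camera(cam)
    L=[d["pixels"] for d in arm.regions_of(cam,t)]
''','''    L=[]
    for i in range(4):
        if L: break
        arm.camera(cam)
        L=[d["pixels"] for d in arm.regions_of(cam,t) if d["pixels"].any()]
''')
s=s.replace("    im=arm.camera(c).astype(int)\n","    arm.camera(c)\n").replace('    D[c]=max(arm.regions_of(c,"deck"),key=lambda r:r["p"])["pixels"]','    D[c]=mask(c,"deck",[.63,.066,.08])')
open('fit.py','w').write(s)
E
python3 -c "
from h import *
c=cal('wrist');print(c,arm.state()['ee_pos']);save('wrist','w1')
for t in['relay','stand']: print(t,[(d['p'],w('wrist',d['location'])) for d in arm.spot_point('wrist',t)])"
python3 fit.py
```

```text
{'K': array([[334.22800989,   0.        , 322.04930214],
       [  0.        , 334.22800989, 242.12790153],
       [  0.        ,   0.        ,   1.        ]]), 'k1': -0.0559944360578306, 'origin': array([ 0.48977111, -0.08400277,  0.41363572]), 'rotation': array([-1.52625058e-01, -5.28358631e-04,  3.64045018e-05,  9.88284023e-01])} [ 0.48911119 -0.16093179  0.25146664]
relay [(0.83, array([ 0.4072183 , -0.15916009, -0.00225449])), (0.77, array([ 0.44213651, -0.2653875 ,  0.00412564]))]
stand [(0.85, array([ 0.4422432 , -0.26681131, -0.00203158]))]
areas [np.float32(1477.0), np.float32(1172.0)]
301.5 [ 0.4393 -0.2688  0.3402]
301.8125 [ 0.4391 -0.2691  0.337 ]
619.6875 [ 0.4396 -0.2684  1.8122]
620.625 [ 0.4396 -0.2685  1.8242]
scene 0.56 ((337.3546447753906, 276.2494812011719), (56.47991943359375, 148.39549255371094), 83.36748504638672) 7261
scene 0.44 ((312.0, 262.5), (9.0, 14.0), 90.0) 122
side 0.77 ((281.91583251953125, 264.78399658203125), (81.84547424316406, 120.50711059570312), 52.76516342163086) 8769
deck 4676.8125 [ 0.6362  0.0632 -0.045 ]
```

View pics/w1.png

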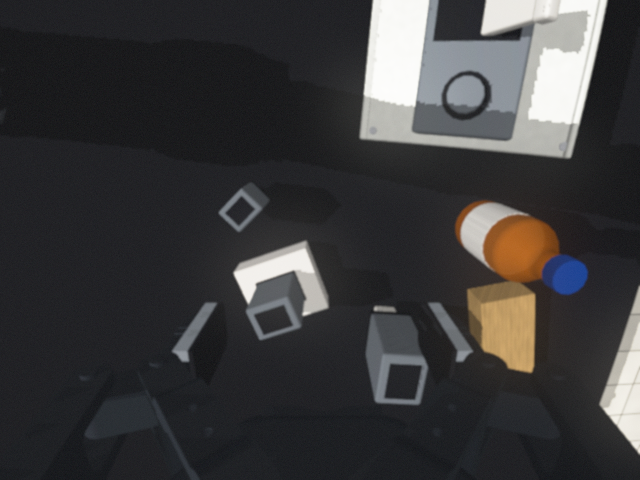

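The wrist view shows the relay in the stand at (275,300), the big look-alike at (398,370) and the small one at (243,207), with the test module at the upper right. I'll align over the stand with the closing axis along the relay's y.

Emit:
drive_tool --increments '[{"xyz":[-0.9,-0.4,0],"turn":[0,0,0],"grip":1},{"xyz":[-0.9,-0.4,0],"turn":[0,0,0],"grip":1},{"xyz":[-0.9,-0.4,0],"turn":[0,0,0],"grip":1},{"xyz":[-0.9,-0.4,0],"turn":[0,0,0],"grip":1},{"xyz":[-0.9,-0.4,0],"turn":[0,0,0],"grip":1},{"xyz":[-0.9,-0.4,0],"turn":[0,0,0],"grip":1},{"xyz":[0,0,0.2],"turn":[0,0,1],"grip":1},{"xyz":[0,0,0.2],"turn":[0,0,1],"grip":1}]'

```text
time: 3.93
ee_pos: [0.4412, -0.2701, 0.2433]
orientation: [0.79, 0.614, 0.0, 0.001]
force: [-0.6, 0.2, -0.4]
width: 1.001
gripper_force: 0.0
```

Emit:
drive_tool --increments '[{"xyz":[0,0,0.2],"turn":[0,0,1],"grip":1},{"xyz":[0,0,0.2],"turn":[0,0,1],"grip":1},{"xyz":[0,0,0.2],"turn":[0,0,1],"grip":1},{"xyz":[0,0,0.2],"turn":[0,0,1],"grip":1},{"xyz":[0,0,0.2],"turn":[0,0,1],"grip":1},{"xyz":[0,0,0.2],"turn":[0,0,1],"grip":1},{"xyz":[0,0,0.2],"turn":[0,0,1],"grip":1},{"xyz":[0,0,0.2],"turn":[0,0,1],"grip":1}]'

```text
time: 4.6
ee_pos: [0.442, -0.268, 0.2108]
orientation: [0.983, 0.181, 0.0, 0.0]
force: [-0.6, 0.2, -0.2]
width: 0.999
gripper_force: 0.0
```

Emit:
drive_tool --increments '[{"xyz":[0,0,0.2],"turn":[0,0,0.25],"grip":1},{"xyz":[0,0,0],"turn":[0,0,0],"grip":1}]'

```text
time: 4.77
ee_pos: [0.4414, -0.2677, 0.2061]
orientation: [0.986, 0.169, -0.001, -0.0]
force: [0.1, -0.4, -0.3]
width: 0.999
gripper_force: 0.0
```

Run:
```python
from h import *
s=arm.state();M=R.from_quat(s["orientation"]).as_matrix();print(s["ee_pos"],M.round(3),s["joint_positions"].round(2))
cal('wrist');im=save("wrist","w2")
for t in['relay','stand']: print(t,[(d['p'],w('wrist',d['location'])) for d in arm.spot_point('wrist',t)])
o=im.copy()
for yaw,col in((.34,(255,0,0)),):
  for P in([[x,y,.104] for x,y in((-.025,-.02),(.025,-.02),(.025,.02),(-.025,.02))],[[x,y,.032] for x,y in((-.0475,-.0425),(.0475,-.0425),(.0475,.0425),(-.0475,.0425))]):
    q=np.array([px('wrist',R.from_euler('z',yaw).apply(p)+[.440,-.268,0]) for p in P]);cv2.polylines(o,[q.round().astype(int)],True,col,1)
cv2.imwrite("pics/w2o.png",o[:,:,::-1])
```

```text
[ 0.4413916  -0.26767638  0.20612705] [[ 0.943  0.334 -0.002]
 [ 0.334 -0.943  0.001]
 [-0.001 -0.001 -1.   ]] [ 0.17  0.13  0.32  1.93 -0.05  1.08 -0.72]
relay [(0.9, array([ 0.44200422, -0.26403298,  0.00426901])), (0.89, array([ 0.40578136, -0.1553869 ,  0.00205233])), (0.75, array([ 5.78281675e-01, -3.30836003e-01, -4.97716742e-04]))]
stand []
```

View pics/w2o.png

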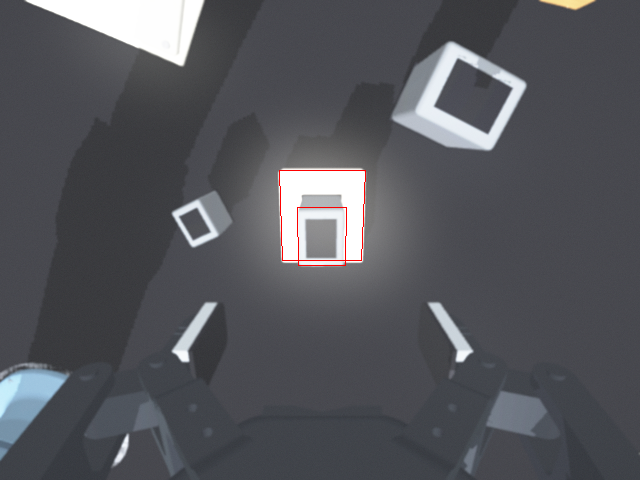

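The overlay lands on the stand and relay (centre at 321,236), so the fit is good. Descending and gripping.

Emit:
drive_tool --increments '[{"xyz":[-0.07,0,0.98],"turn":[0,0,0],"grip":1},{"xyz":[0,0,0.98],"turn":[0,0,0],"grip":1},{"xyz":[0,0,0.98],"turn":[0,0,0],"grip":1},{"xyz":[0,0,0.98],"turn":[0,0,0],"grip":1},{"xyz":[0,0,0.98],"turn":[0,0,0],"grip":1},{"xyz":[0,0,0.98],"turn":[0,0,0],"grip":1},{"xyz":[0,0,0.98],"turn":[0,0,0],"grip":1},{"xyz":[0,0,0],"turn":[0,0,0],"grip":1}]'

```text
time: 5.58
ee_pos: [0.4379, -0.2668, 0.0665]
orientation: [0.985, 0.17, -0.003, -0.002]
force: [-0.4, -0.8, -0.8]
width: 1.0
gripper_force: 0.0
```

Emit:
drive_tool --increments '[{"xyz":[0,0,0],"turn":[0,0,0],"grip":0},{"xyz":[0,0,0],"turn":[0,0,0],"grip":0},{"xyz":[0,0,0],"turn":[0,0,0],"grip":0},{"xyz":[0,0,0],"turn":[0,0,0],"grip":0},{"xyz":[0,0,0],"turn":[0,0,0],"grip":0},{"xyz":[0,0,0],"turn":[0,0,0],"grip":0},{"xyz":[0,0,0],"turn":[0,0,0],"grip":0}]' --newtons 60

```text
time: 6.17
ee_pos: [0.4421, -0.2688, 0.0717]
orientation: [0.985, 0.17, 0.001, 0.001]
force: [-1.9, 1.6, 7.1]
width: 0.449
gripper_force: 60.2
```

Emit:
drive_tool --increments '[{"xyz":[0,0,-0.6],"turn":[0,0,0],"grip":0},{"xyz":[0,0,-1],"turn":[0,0,0],"grip":0},{"xyz":[0,0,-1],"turn":[0,0,0],"grip":0},{"xyz":[0,0,-1],"turn":[0,0,0],"grip":0},{"xyz":[0,0,-1],"turn":[0,0,0],"grip":0},{"xyz":[0,0,-1],"turn":[0,0,0],"grip":0},{"xyz":[0,0,-1],"turn":[0,0,0],"grip":0},{"xyz":[0,0,-1],"turn":[0,0,0],"grip":0}]'

```text
time: 6.83
ee_pos: [0.4399, -0.2682, 0.2233]
orientation: [0.986, 0.169, -0.0, -0.0]
force: [0.5, -0.4, -1.4]
width: 0.45
gripper_force: 61.6
```

Emit:
drive_tool --increments '[{"xyz":[0.2,-0.5,-0.5],"turn":[0,0,0],"grip":0},{"xyz":[0.5,-1,-0.2],"turn":[0,0,0],"grip":0},{"xyz":[0.55,-1,0],"turn":[0,0,0],"grip":0},{"xyz":[0.55,-1,0],"turn":[0,0,0],"grip":0},{"xyz":[0.55,-1,0],"turn":[0,0,0],"grip":0},{"xyz":[0.55,-1,0],"turn":[0,0,0],"grip":0},{"xyz":[0.55,-1,0],"turn":[0,0,0],"grip":0},{"xyz":[0.55,-1,0],"turn":[0,0,0],"grip":0}]'

```text
time: 7.5
ee_pos: [0.4653, -0.0994, 0.2363]
orientation: [0.986, 0.169, -0.0, -0.0]
force: [-0.1, -0.4, -1.8]
width: 0.447
gripper_force: 61.7
```

Emit:
drive_tool --increments '[{"xyz":[0.5,-1,0],"turn":[0,0,0],"grip":0},{"xyz":[0.5,-1,0],"turn":[0,0,0],"grip":0},{"xyz":[0.5,-1,0],"turn":[0,0,0],"grip":0},{"xyz":[0.5,-0.8,0],"turn":[0,0,0],"grip":0},{"xyz":[0.5,-0.8,0],"turn":[0,0,1],"grip":0},{"xyz":[0,0,0],"turn":[0,0,1],"grip":0},{"xyz":[0,0,0],"turn":[0,0,1],"grip":0},{"xyz":[0,0,0],"turn":[0,0,0.3],"grip":0}]'

```text
time: 8.17
ee_pos: [0.4817, 0.0034, 0.2362]
orientation: [1.0, -0.029, -0.0, 0.0]
force: [-0.3, -0.7, -2.6]
width: 0.453
gripper_force: 61.7
```

Emit:
drive_tool --increments '[{"xyz":[0,0,0],"turn":[0,0,0],"grip":0},{"xyz":[0,0,0],"turn":[0,0,0],"grip":0}]'

```text
time: 8.33
ee_pos: [0.4819, 0.0029, 0.2361]
orientation: [1.0, -0.027, -0.0, 0.0]
force: [-0.9, 0.1, -1.3]
width: 0.451
gripper_force: 61.7
```

Run:
```python
from h import *
np.set_printoptions(precision=4,suppress=True)
s=arm.state();M=R.from_quat(s["orientation"]).as_matrix();print(s["time"],s["ee_pos"],M.round(3),s["joint_positions"].round(2),s["width"])
cal('wrist');im=save("wrist","w3")
for t in['relay','deck','socket_nominal','socket_seat','button_top','lever_tip']: print(t,[(d['p'],w('wrist',d['location'])) for d in arm.spot_point('wrist',t)])
```

```text
8.3333 [0.4819 0.0029 0.2361] [[ 0.999 -0.054 -0.   ]
 [-0.054 -0.999 -0.   ]
 [-0.     0.    -1.   ]] [-0.15  0.04  0.06  1.96 -0.    1.14 -1.71] 0.45126291877539826
relay [(0.72, array([ 0.4066, -0.1602, -0.0016]))]
deck [(0.67, array([0.6365, 0.0632, 0.0687]))]
socket_nominal [(0.87, array([0.6267, 0.1409, 0.1036]))]
socket_seat [(0.84, array([0.6384, 0.1451, 0.0769]))]
button_top [(0.72, array([ 0.6124, -0.0465,  0.1073]))]
lever_tip []
```

View pics/w3.png

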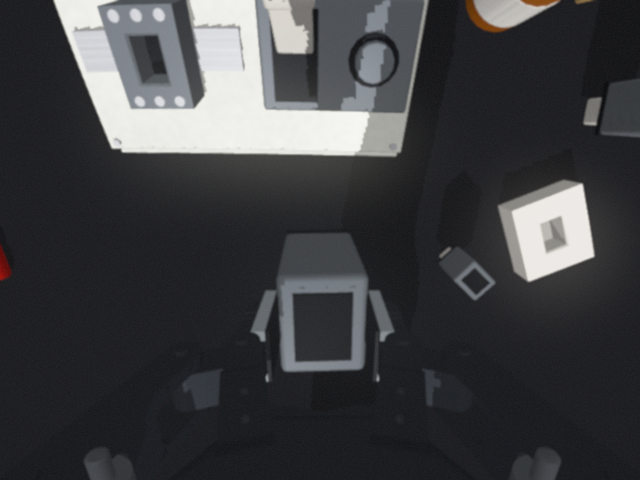

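The wrist picture shows the relay held squarely at (322,325), the socket with its hole at (152,60), the button at (374,60) and the plate's front edge at row 152. Next I solve the deck pose, the socket slide and the grasp offset.

```bash
cat > solve.py <<'E'
from h import *
from scipy.optimize import least_squares
np.set_printoptions(precision=4,suppress=True)
XA=R.from_euler("y",-25,degrees=True)
def dk(P,p): return R.from_euler("z",p[2]).apply(XA.apply(P))+[p[0],p[1],.066]
im=cv2.imread("pics/w3.png",0)
F=[((-.1,.16,0),(112,147),0),((-.1,-.16,0),(402,151),0),((0,-.115,.042),(374,60),0),((-.045,-.15,.03),(407,110),0),((-.045,-.02,.03),(266,108),0),((-.04,.104,.04),(131,107),1),((-.04,.046,.04),(188,107),1)]
pts=np.array([f[1] for f in F],np.float32)
sub=cv2.cornerSubPix(im,pts.reshape(-1,1,2).copy(),(4,4),(-1,-1),(3,50,.01)).reshape(-1,2); sub[2]=pts[2]
print(sub)
def res(p):
    return np.concatenate([px('wrist',dk(np.array(f[0])+[0,p[3]*f[2],0],p))-q for f,q in zip(F,sub)])
r=least_squares(res,[.638,.065,-.06,0],loss="soft_l1",x_scale=[.01,.01,.01,.01])
print(r.x,r.fun.reshape(-1,2))
s=arm.state();M=R.from_quat(s["orientation"]).as_matrix();t=s["ee_pos"]
G=np.array([(278,283),(366,283),(366,370),(280,372)],np.float32)
Gs=cv2.cornerSubPix(im,G.reshape(-1,1,2).copy(),(4,4),(-1,-1),(3,50,.01)).reshape(-1,2);print(Gs)
C=[(.025,.02),(.025,-.02),(-.025,-.02),(-.025,.02)]
def g(p): # corners order left-front(+x): image left=+y world = -tool y
    return np.concatenate([px('wrist',t+M@np.array([c[0]+p[0],-c[1]+p[1],-p[2]]))-q for c,q in zip(C,Gs)])
q=least_squares(g,[0,0,.03],x_scale=.01);print("grasp",q.x,q.fun.reshape(-1,2))
E
python3 solve.py
```

```text
[[111.536  148.2053]
 [400.1688 151.3526]
 [374.      60.    ]
 [407.     110.    ]
 [265.4634 109.0366]
 [130.6864 108.3515]
 [188.     107.    ]]
[ 0.6427  0.0665 -0.0674 -0.0026] [[-0.1016  0.4036]
 [ 1.433  -0.9181]
 [ 1.055   0.1601]
 [-0.7223  0.7529]
 [-1.6392 -0.3975]
 [-3.5908 -0.3487]
 [ 2.47    0.3058]]
[[278.     283.    ]
 [366.     283.    ]
 [366.     370.    ]
 [283.5003 370.5306]]
grasp [-0.0107  0.0009  0.0212] [[ 1.981  -1.1215]
 [ 0.7771 -1.0656]
 [-3.5666  1.514 ]
 [ 0.518   0.921 ]]
```

Run:
```python
from h import *
import re
XA=R.from_euler("y",-25,degrees=True)
def dk(P,p): return R.from_euler("z",p[2]).apply(XA.apply(P))+[p[0],p[1],.066]
im=cv2.imread("pics/w3.png");s=arm.state();M=R.from_quat(s["orientation"]).as_matrix();t=s["ee_pos"]
Z=4
def crop(x,y,w_,h_,polys):
    o=cv2.resize(im[y:y+h_,x:x+w_],None,fx=Z,fy=Z,interpolation=cv2.INTER_CUBIC)
    for P,c in polys: cv2.polylines(o,[(((np.array(P)-[x,y])+.5)*Z).round().astype(int)],True,c,1)
    return o
pw=lambda L:[px('wrist',p) for p in L]
sq=lambda h,ox=0:pw([t+M@np.array([a+ox,b,-h]) for a,b in((.025,.02),(.025,-.02),(-.025,-.02),(-.025,.02))])
p=[.6427,.0665,-.0674]
rc=lambda x,y0,y1,z:pw([dk(np.array(q),p) for q in((x,y0,z),(x,y1,z),(-x,y1,z),(-x,y0,z))])
A=crop(270,225,100,150,[(sq(.034),(0,0,255)),(sq(-.038),(0,255,0))])
B=crop(95,0,100,150,[(rc(.04,.046,.104,.04),(0,0,255)),(rc(.0185,.063,.087,.04),(0,255,0)),(rc(.1,-.16,.16,0),(255,0,0))])
cv2.imwrite("pics/z.png",np.hstack([A,B]))
```

```text
(no output)
```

View pics/z.png

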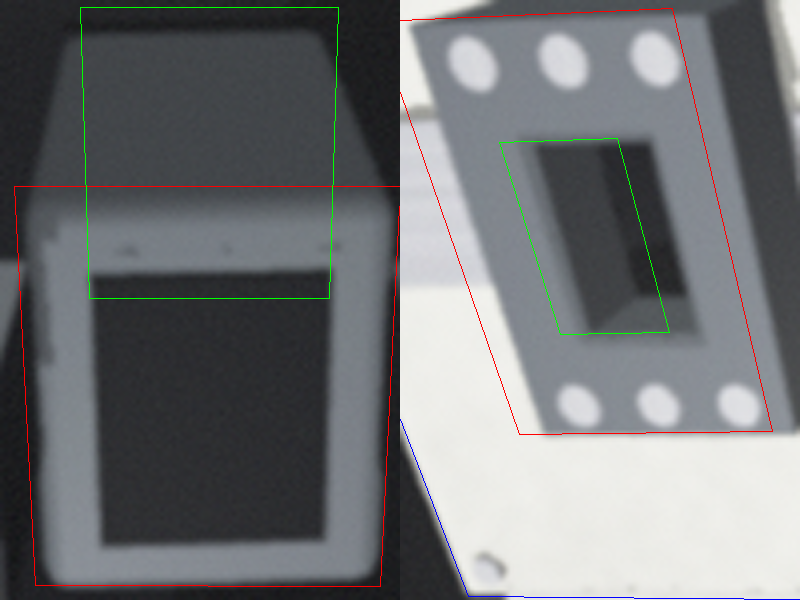

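The socket sits about 6–7 mm towards −y of nominal: the hole centre is about 30 zoomed pixels right of the overlay. The relay is square in the pads, with about −1 mm offset in x. Computing the hover.

```bash
cat > goto.py <<'E'
from h import *
import sys
np.set_printoptions(precision=3,suppress=True)
P=[.6427,.0665,-.0674]
XA=R.from_euler("y",-25,degrees=True);RD=R.from_euler("z",P[2])*XA
O=np.array([P[0],P[1],.066])
d=np.array(eval(sys.argv[1])) # target TCP in deck frame, m
s=arm.state();Rt=R.from_quat(s["orientation"]);t=np.array(s["ee_pos"])
RT=RD*R.from_matrix(np.diag([1.,-1,-1])) if len(sys.argv)<3 else None
tw=O+RD.apply(d)
print("t",s["time"],"tcp world",t,"deck",RD.inv().apply(t-O)*1e3,"F deck",RD.inv().apply(s["force"]),"w",s["width"])
print("target",tw,"delta world",tw-t,"in tool units",Rt.inv().apply(tw-t)/.02, "turn units",(Rt.inv()*RT).as_rotvec()/.12)
print("delta in target-tool units",RT.inv().apply(tw-t)/.02)
E
python3 goto.py "[.001,.0687,.125]"
```

```text
t 8.6833 tcp world [0.482 0.003 0.236] deck [-69.413 -74.203 219.728] F deck [-1.055 -0.008 -2.839] w 0.44888684114503
target [0.596 0.139 0.18 ] delta world [ 0.113  0.136 -0.056] in tool units [ 5.279 -7.081  2.805] turn units [-0.022  3.636  0.1  ]
delta in target-tool units [ 3.521 -7.145  4.736]
```

Emit:
drive_tool --increments '[{"xyz":[0,0,0],"turn":[0,0.91,0.025],"grip":0},{"xyz":[0,0,0],"turn":[0,0.91,0.025],"grip":0},{"xyz":[0,0,0],"turn":[0,0.91,0.025],"grip":0},{"xyz":[0,0,0],"turn":[0,0.91,0.025],"grip":0},{"xyz":[0.44,-0.9,0],"turn":[0,0,0],"grip":0},{"xyz":[0.44,-0.9,0],"turn":[0,0,0],"grip":0},{"xyz":[0.44,-0.9,0],"turn":[0,0,0],"grip":0},{"xyz":[0.44,-0.9,0],"turn":[0,0,0],"grip":0}]'

```text
time: 9.35
ee_pos: [0.5183, 0.0731, 0.2506]
orientation: [0.976, -0.033, 0.216, 0.006]
force: [0.2, 0.1, -2.4]
width: 0.449
gripper_force: 61.7
```

Emit:
drive_tool --increments '[{"xyz":[0.44,-0.9,0.5],"turn":[0,0,0],"grip":0},{"xyz":[0.44,-0.9,0.9],"turn":[0,0,0],"grip":0},{"xyz":[0.44,-0.9,0.9],"turn":[0,0,0],"grip":0},{"xyz":[0.44,-0.85,0.9],"turn":[0,0,0],"grip":0},{"xyz":[0,0,0.9],"turn":[0,0,0],"grip":0},{"xyz":[0,0,0.5],"turn":[0,0,0],"grip":0},{"xyz":[0,0,0],"turn":[0,0,0],"grip":0},{"xyz":[0,0,0],"turn":[0,0,0],"grip":0}]'

```text
time: 10.02
ee_pos: [0.5933, 0.1376, 0.1813]
orientation: [0.976, -0.034, 0.215, 0.007]
force: [-0.5, -0.4, -1.5]
width: 0.451
gripper_force: 61.7
```

```bash
python3 goto.py "[.001,.0687,.125]"
python3 - <<'E'
from h import *
XA=R.from_euler("y",-25,degrees=True)
P=[.6427,.0665,-.0674]
dk=lambda q:R.from_euler("z",P[2]).apply(XA.apply(q))+[P[0],P[1],.066]
out=[]
for c in("side","wrist"):
    cal(c,True);im=np.ascontiguousarray(save(c,"h_"+c)[:,:,::-1])
    for x,y0,y1,z,col in((.04,.046-.0065,.104-.0065,.04,(0,0,255)),(.0185,.0565,.0805,.04,(0,255,0))):
        q=np.array([px(c,dk(np.array(v))) for v in((x,y0,z),(x,y1,z),(-x,y1,z),(-x,y0,z))]).round().astype(int)
        if c=="side":cv2.polylines(im,[q],True,col,1)
    if c=="side":
        x,y=px(c,dk(np.array([0,.07,.07]))).astype(int);out.append(cv2.resize(im[y-60:y+60,x-50:x+50],(400,480),interpolation=2))
    else: out.append(cv2.resize(im[100:460,170:470],(400,480)))
cv2.imwrite("pics/hh.png",np.hstack(out))
E
```

```text
t 10.0167 tcp world [0.593 0.138 0.181] deck [ -0.282  67.592 127.34 ] F deck [-1.037 -0.434 -1.153] w 0.45077224585382303
target [0.596 0.139 0.18 ] delta world [ 0.002  0.001 -0.002] in tool units [ 0.064 -0.055  0.117] turn units [-0.003  0.021 -0.011]
delta in target-tool units [ 0.064 -0.055  0.117]
```

View pics/hh.png

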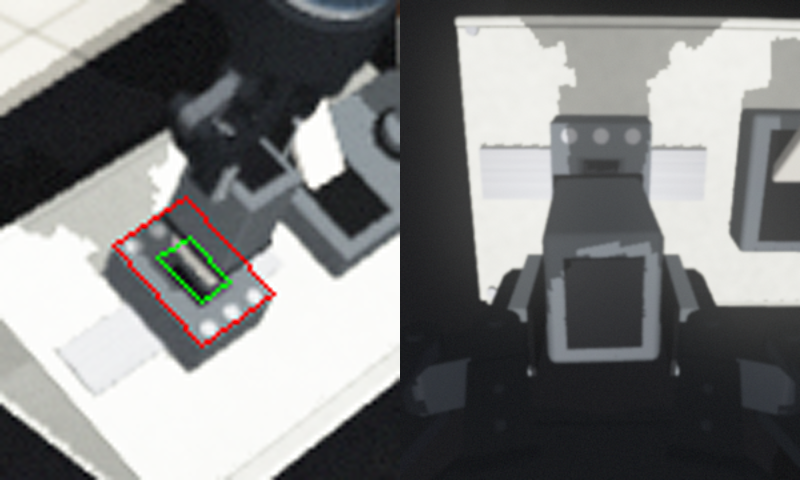

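The socket is centred at (601,160) in the wrist crop and the held relay at 603, so lateral alignment is within about 1 mm. The side overlay matches as well. Approaching gently.

Emit:
drive_tool --increments '[{"xyz":[0.06,-0.06,0.3],"turn":[0,0,0],"grip":0},{"xyz":[0,0,0.3],"turn":[0,0,0],"grip":0},{"xyz":[0,0,0.3],"turn":[0,0,0],"grip":0},{"xyz":[0,0,0.15],"turn":[0,0,0],"grip":0},{"xyz":[0,0,0.1],"turn":[0,0,0],"grip":0},{"xyz":[0,0,0.1],"turn":[0,0,0],"grip":0},{"xyz":[0,0,0],"turn":[0,0,0],"grip":0}]'

```text
time: 10.7
ee_pos: [0.606, 0.1393, 0.1627]
orientation: [0.976, -0.033, 0.217, 0.007]
force: [-11.8, -1.7, 13.1]
width: 0.449
gripper_force: 63.9
```

```bash
python3 goto.py "[.001,.0687,.0785]"
```

```text
t 10.7 tcp world [0.606 0.139 0.163] deck [  3.219  70.12  105.232] F deck [-5.038 -2.519 16.854] w 0.44866521768844136
target [0.615 0.137 0.138] delta world [ 0.009 -0.002 -0.025] in tool units [-0.112  0.072  1.336] turn units [-0.004 -0.006 -0.007]
delta in target-tool units [-0.111  0.071  1.337]
```

Emit:
drive_tool --increments '[{"xyz":[-0.05,0.03,0],"turn":[0,0,0],"grip":0},{"xyz":[-0.05,0.03,0],"turn":[0,0,0],"grip":0},{"xyz":[0,0,0],"turn":[0,0,0],"grip":0}]'

```text
time: 10.95
ee_pos: [0.605, 0.1391, 0.1623]
orientation: [0.975, -0.033, 0.218, 0.006]
force: [-7.3, -2.0, 11.2]
width: 0.448
gripper_force: 63.4
```

```bash
python3 goto.py "[.001,.0687,.0785]"
```

```text
t 10.95 tcp world [0.605 0.139 0.162] deck [  2.164  69.891 105.291] F deck [-1.761 -2.466 13.205] w 0.44824948851128604
target [0.615 0.137 0.138] delta world [ 0.01  -0.002 -0.025] in tool units [-0.063  0.064  1.339] turn units [-0.026 -0.029 -0.004]
delta in target-tool units [-0.058  0.06   1.34 ]
```

Emit:
drive_tool --increments '[{"xyz":[-0.03,0.05,0],"turn":[0,0,0],"grip":0},{"xyz":[-0.03,0.05,0.05],"turn":[0,0,0],"grip":0},{"xyz":[0,0,0.05],"turn":[0,0,0],"grip":0},{"xyz":[0,0,0],"turn":[0,0,0],"grip":0}]'

```text
time: 11.28
ee_pos: [0.6055, 0.1388, 0.1623]
orientation: [0.975, -0.032, 0.219, 0.005]
force: [-14.9, -0.5, 19.8]
width: 0.446
gripper_force: 64.7
```

```bash
python3 goto.py "[.001,.0687,.0785]"
```

```text
t 11.2833 tcp world [0.606 0.139 0.162] deck [  2.699  69.603 105.036] F deck [-5.118 -1.524 24.231] w 0.4464919636230421
target [0.615 0.137 0.138] delta world [ 0.01  -0.002 -0.025] in tool units [-0.093  0.052  1.326] turn units [-0.042 -0.051 -0.002]
delta in target-tool units [-0.085  0.045  1.327]
```

Emit:
drive_tool --increments '[{"xyz":[0,0,-0.2],"turn":[0,0,0],"grip":0},{"xyz":[-0.1,0,-0.1],"turn":[0,0.04,0],"grip":0},{"xyz":[0,0,0.1],"turn":[0,0,0],"grip":0},{"xyz":[0,0,0.1],"turn":[0,0,0],"grip":0},{"xyz":[0,0,0.1],"turn":[0,0,0],"grip":0},{"xyz":[0,0,0],"turn":[0,0,0],"grip":0}]'

```text
time: 11.78
ee_pos: [0.6053, 0.1374, 0.1615]
orientation: [0.974, -0.033, 0.223, 0.005]
force: [-9.1, -1.4, 18.5]
width: 0.447
gripper_force: 65.0
```

```bash
python3 goto.py "[.001,.0687,.0785]"
```

```text
t 11.7833 tcp world [0.605 0.137 0.161] deck [  2.207  68.242 104.301] F deck [-0.317 -2.047 20.569] w 0.4473030729984433
target [0.615 0.137 0.138] delta world [ 0.01  -0.    -0.024] in tool units [-0.077 -0.018  1.289] turn units [-0.033 -0.106 -0.014]
delta in target-tool units [-0.06  -0.023  1.29 ]
```

Emit:
drive_tool --increments '[{"xyz":[0,0,-0.05],"turn":[0,-0.1,0],"grip":0},{"xyz":[0,0.05,0],"turn":[0,0,0],"grip":0},{"xyz":[0,0.05,0],"turn":[0,0,0],"grip":0},{"xyz":[0,0,0],"turn":[0,0,0],"grip":0}]'

```text
time: 12.12
ee_pos: [0.6048, 0.137, 0.1615]
orientation: [0.976, -0.033, 0.217, 0.004]
force: [-4.3, 0.8, 11.2]
width: 0.447
gripper_force: 64.1
```

```bash
python3 goto.py "[.001,.0687,.0785]"
```

```text
t 12.1167 tcp world [0.605 0.137 0.162] deck [  1.766  67.81  104.554] F deck [ 0.808  0.473 12.009] w 0.44680354701228164
target [0.615 0.137 0.138] delta world [ 0.01   0.    -0.024] in tool units [-0.04  -0.035  1.303] turn units [-0.059 -0.008 -0.01 ]
delta in target-tool units [-0.038 -0.044  1.303]
```

Emit:
drive_tool --increments '[{"xyz":[-0.06,0,0],"turn":[-0.05,0,0],"grip":0},{"xyz":[-0.06,0,0],"turn":[0,0,0],"grip":0},{"xyz":[0,0,0.03],"turn":[0,0,0],"grip":0},{"xyz":[0,0,0],"turn":[0,0,0],"grip":0}]'

```text
time: 12.45
ee_pos: [0.6041, 0.1374, 0.1613]
orientation: [0.975, -0.033, 0.218, 0.006]
force: [-4.9, 0.5, 13.7]
width: 0.447
gripper_force: 64.3
```

```bash
python3 goto.py "[.001,.0687,.0785]"
```

```text
t 12.45 tcp world [0.604 0.137 0.161] deck [  1.081  68.191 104.663] F deck [ 1.345  0.18  14.455] w 0.4474787030656838
target [0.615 0.137 0.138] delta world [ 0.011 -0.    -0.024] in tool units [-0.009 -0.023  1.308] turn units [-0.015 -0.032 -0.008]
delta in target-tool units [-0.004 -0.025  1.308]
```

Emit:
drive_tool --increments '[{"xyz":[-0.06,0,0],"turn":[0,0,0],"grip":0},{"xyz":[-0.06,0,0],"turn":[0,0,0],"grip":0},{"xyz":[0,0,0],"turn":[0,0,0],"grip":0}]'

```text
time: 12.7
ee_pos: [0.6031, 0.1375, 0.1611]
orientation: [0.975, -0.033, 0.219, 0.006]
force: [-2.3, 0.0, 13.3]
width: 0.454
gripper_force: 64.2
```

```bash
python3 goto.py "[.001,.0687,.0785]"
```

```text
t 12.7 tcp world [0.603 0.138 0.161] deck [  0.08   68.19  104.935] F deck [ 3.555 -0.146 13.032] w 0.4541823502482836
target [0.615 0.137 0.138] delta world [ 0.012 -0.    -0.024] in tool units [ 0.038 -0.022  1.322] turn units [-0.021 -0.052 -0.008]
delta in target-tool units [ 0.046 -0.026  1.322]
```

Forces look like friction on the flat top, opposite to the motion. The contact height and the network points both suggest the deck lies about 3.5 mm nearer than my fit, so I'll correct that and keep going down-slope.

Emit:
drive_tool --increments '[{"xyz":[0,0,-0.1],"turn":[0,-0.04,0],"grip":0},{"xyz":[-0.05,0,0],"turn":[0,0,0],"grip":0},{"xyz":[-0.05,0,0],"turn":[0,0,0],"grip":0},{"xyz":[0,0,0.05],"turn":[0,0,0],"grip":0},{"xyz":[0,0,0],"turn":[0,0,0],"grip":0}]'

```text
time: 13.12
ee_pos: [0.5994, 0.1366, 0.1595]
orientation: [0.976, -0.033, 0.215, 0.007]
force: [-4.3, -0.2, 13.4]
width: 0.448
gripper_force: 64.2
```

```bash
sed -i 's/P=\[.6427/P=[.639/' goto.py; python3 goto.py "[.001,.0687,.0785]"
```

```text
t 13.1167 tcp world [0.599 0.137 0.16 ] deck [ -0.581  67.243 103.458] F deck [ 1.754 -0.498 13.991] w 0.44801696723656814
target [0.611 0.137 0.138] delta world [ 0.012  0.001 -0.022] in tool units [ 0.082 -0.073  1.248] turn units [-0.001  0.018 -0.006]
delta in target-tool units [ 0.079 -0.073  1.248]
```

Run:
```python
from h import *
im=save("wrist","c1");b=save("side","c2")
A=cv2.resize(im[140:290,240:390],(400,400),interpolation=2)
P=[.639,.0665,-.0674]
x,y=px("side",np.array([.62,.137,.12])).astype(int)
B=cv2.resize(b[y-40:y+40,x-40:x+40],(400,400),interpolation=2)
print(x,y);cv2.imwrite("pics/cc.png",np.hstack([A,B])[:,:,::-1])
```

```text
270 264
```

View pics/cc.png

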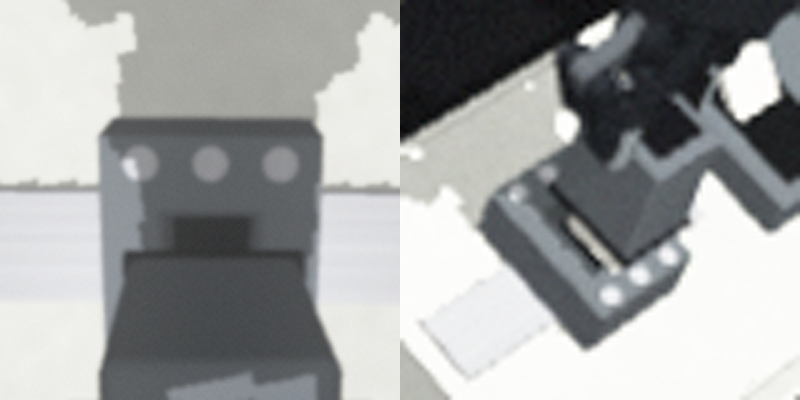

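The socket hole is centred at column 210 and the relay's lower edge at 214. Working through the geometry, the neck is about 2.5–3 mm too far down-slope and about 0.8 mm too far right. Correcting while slightly lifted, then pressing.

Emit:
drive_tool --increments '[{"xyz":[0,0,-0.12],"turn":[0,0,0],"grip":0},{"xyz":[0.12,-0.04,0],"turn":[0,0,0],"grip":0},{"xyz":[0,0,0.07],"turn":[0,0,0],"grip":0},{"xyz":[0,0,0.07],"turn":[0,0,0],"grip":0},{"xyz":[0,0,0.05],"turn":[0,0,0],"grip":0},{"xyz":[0,0,0],"turn":[0,0,0],"grip":0}]'

```text
time: 13.72
ee_pos: [0.5995, 0.1362, 0.1587]
orientation: [0.977, -0.034, 0.213, 0.009]
force: [-13.0, -1.6, 22.5]
width: 0.448
gripper_force: 65.7
```

```bash
python3 goto.py "[.001,.0687,.0785]"
```

```text
t 13.7167 tcp world [0.6   0.136 0.159] deck [ -0.771  66.858 102.606] F deck [-2.116 -2.483 25.795] w 0.44765147253399057
target [0.611 0.137 0.138] delta world [ 0.012  0.001 -0.021] in tool units [ 0.098 -0.097  1.204] turn units [ 0.032  0.063 -0.006]
delta in target-tool units [ 0.089 -0.092  1.205]
```

Emit:
drive_tool --increments '[{"xyz":[0,0,-0.3],"turn":[0,0,0],"grip":0},{"xyz":[0.1,-0.06,0],"turn":[0,0.06,0],"grip":0},{"xyz":[0,0,0],"turn":[0,0,0],"grip":0},{"xyz":[0,0,0],"turn":[0,0,0],"grip":0}]'

```text
time: 14.05
ee_pos: [0.596, 0.1363, 0.1585]
orientation: [0.977, -0.033, 0.212, 0.009]
force: [0.0, -0.1, -2.6]
width: 0.445
gripper_force: 62.4
```

```bash
python3 goto.py "[.0022,.068,.1]"
```

```text
t 14.05 tcp world [0.596 0.136 0.159] deck [ -4.083  66.713 103.971] F deck [-1.086 -0.112 -2.386] w 0.4447026404357677
target [0.603 0.137 0.158] delta world [ 0.007  0.001 -0.001] in tool units [ 0.316 -0.065  0.196] turn units [ 0.04   0.066 -0.   ]
delta in target-tool units [ 0.314 -0.064  0.199]
```

```bash
python3 - <<'E'
from h import *
np.set_printoptions(precision=4,suppress=True)
for i in range(4):
    arm.camera("wrist");s=arm.state();c=arm.calibration("wrist");print(s["time"],s["ee_pos"],s["orientation"],c["origin"],c["rotation"],s["force"])
E
python3 goto.py "[.0022,.068,.1]"
```

```text
14.1 [0.5961 0.1363 0.1586] [ 0.9766 -0.0335  0.2124  0.0094] [0.5997 0.1363 0.3383] [-0.0401  0.0453  0.7298 -0.681 ] [-0.3402 -0.2069 -2.1782]
14.15 [0.5962 0.1363 0.1588] [ 0.9765 -0.0335  0.2125  0.0094] [0.5998 0.1363 0.3385] [-0.0402  0.0453  0.7298 -0.681 ] [ 0.14   -0.5886 -2.027 ]
14.2 [0.5964 0.1363 0.1591] [ 0.9765 -0.0336  0.2128  0.0094] [0.5999 0.1363 0.3388] [-0.0404  0.0455  0.7298 -0.6809] [ 0.6669  0.0198 -2.1728]
14.25 [0.5967 0.1364 0.1595] [ 0.9764 -0.0336  0.2131  0.0093] [0.6001 0.1364 0.3391] [-0.0407  0.0456  0.7298 -0.6809] [-0.5078  0.0392 -2.3782]
t 14.25 tcp world [0.597 0.136 0.159] deck [ -3.009  66.89  104.564] F deck [-1.467  0.005 -1.94 ] w 0.4485643419397982
target [0.603 0.137 0.158] delta world [ 0.007  0.001 -0.002] in tool units [ 0.262 -0.057  0.226] turn units [ 0.037  0.054 -0.003]
delta in target-tool units [ 0.26  -0.056  0.228]
```

Emit:
drive_tool --increments '[{"xyz":[0,0,0],"turn":[0,0,0],"grip":0},{"xyz":[0,0,0],"turn":[0,0,0],"grip":0},{"xyz":[0,0,0],"turn":[0,0,0],"grip":0},{"xyz":[0,0,0],"turn":[0,0,0],"grip":0},{"xyz":[0,0,0],"turn":[0,0,0],"grip":0},{"xyz":[0,0,0],"turn":[0,0,0],"grip":0},{"xyz":[0,0,0],"turn":[0,0,0],"grip":0},{"xyz":[0,0,0],"turn":[0,0,0],"grip":0}]'

```text
time: 14.92
ee_pos: [0.5974, 0.1369, 0.1609]
orientation: [0.976, -0.034, 0.214, 0.009]
force: [-0.4, -0.6, -1.6]
width: 0.45
gripper_force: 62.4
```

```bash
python3 goto.py "[.0022,.068,.108]"
```

```text
t 14.9167 tcp world [0.597 0.137 0.161] deck [ -1.822  67.471 105.567] F deck [-0.986 -0.65  -1.316] w 0.45049137570139197
target [0.6   0.137 0.165] delta world [0.003 0.    0.004] in tool units [ 0.201 -0.026 -0.123] turn units [ 0.028  0.036 -0.004]
delta in target-tool units [ 0.201 -0.026 -0.122]
```

Emit:
drive_tool --increments '[{"xyz":[0.2,-0.03,0],"turn":[0.03,0.036,0],"grip":0},{"xyz":[0,0,0],"turn":[0,0,0],"grip":0},{"xyz":[0,0,0],"turn":[0,0,0],"grip":0},{"xyz":[0,0,0],"turn":[0,0,0],"grip":0},{"xyz":[0,0,0],"turn":[0,0,0],"grip":0},{"xyz":[0,0,0],"turn":[0,0,0],"grip":0}]'

```text
time: 15.42
ee_pos: [0.601, 0.1373, 0.1624]
orientation: [0.976, -0.033, 0.216, 0.007]
force: [-0.7, 0.2, -1.8]
width: 0.449
gripper_force: 62.3
```

```bash
python3 goto.py "[.0022,.068,.1]"
```

```text
t 15.4167 tcp world [0.601 0.137 0.162] deck [  2.037  68.034 105.456] F deck [-1.409  0.186 -1.365] w 0.4493114971959235
target [0.603 0.137 0.158] delta world [ 0.002 -0.    -0.005] in tool units [0.008 0.002 0.273] turn units [-0.001  0.002 -0.004]
delta in target-tool units [0.008 0.002 0.273]
```

Right on target; descending.

Emit:
drive_tool --increments '[{"xyz":[0,0,0.1],"turn":[0,0,0],"grip":0},{"xyz":[0,0,0.1],"turn":[0,0,0],"grip":0},{"xyz":[0,0,0.1],"turn":[0,0,0],"grip":0},{"xyz":[0,0,0.1],"turn":[0,0,0],"grip":0},{"xyz":[0,0,0],"turn":[0,0,0],"grip":0}]'

```text
time: 15.83
ee_pos: [0.608, 0.138, 0.1614]
orientation: [0.975, -0.033, 0.22, 0.007]
force: [-10.3, -1.9, 19.5]
width: 0.448
gripper_force: 65.7
```

```bash
python3 goto.py "[.0022,.068,.0785]"
```

```text
t 15.8333 tcp world [0.608 0.138 0.161] deck [  7.877  69.281 101.536] F deck [-0.992 -2.604 21.958] w 0.4477233325490564
target [0.612 0.136 0.138] delta world [ 0.004 -0.002 -0.023] in tool units [-0.293  0.066  1.149] turn units [-0.012 -0.069 -0.009]
delta in target-tool units [-0.284  0.064  1.152]
```

Emit:
drive_tool --increments '[{"xyz":[-0.1,0.03,0],"turn":[0,-0.03,0],"grip":0},{"xyz":[-0.1,0.03,0],"turn":[0,-0.03,0],"grip":0},{"xyz":[-0.1,0,0],"turn":[0,0,0],"grip":0},{"xyz":[0,0,0],"turn":[0,0,0],"grip":0}]'

```text
time: 16.17
ee_pos: [0.6053, 0.138, 0.161]
orientation: [0.975, -0.033, 0.22, 0.005]
force: [-3.2, -1.2, 16.1]
width: 0.447
gripper_force: 65.1
```

```bash
python3 goto.py "[.0022,.068,.0785]"
```

```text
t 16.1667 tcp world [0.605 0.138 0.161] deck [  5.292  69.043 102.303] F deck [ 3.965 -1.454 15.881] w 0.44684410503030536
target [0.612 0.136 0.138] delta world [ 0.007 -0.002 -0.023] in tool units [-0.164  0.058  1.189] turn units [-0.039 -0.064 -0.008]
delta in target-tool units [-0.155  0.052  1.19 ]
```

```bash
cat >> goto.py <<'E'
# tool frame force/torque ; contact point assuming tip 63.5 mm ahead of TCP
f=Rt.inv().apply(s["force"]-np.array([0,-.2,-2.2]));m=Rt.inv().apply(s["wrist_torque"])
print("tool F",f,"M",m,"contact rx,ry mm (ref TCP)",1e3*(.0635*f[0]-m[1])/f[2],1e3*(m[0]+.0635*f[1])/f[2])
E
python3 goto.py "[.0022,.068,.0785]"|tail -1
```

```text
tool F [  5.02    1.166 -17.848] M [-0.652  0.161 -0.063] contact rx,ry mm (ref TCP) -8.825348886578148 32.37560101290006
```

Emit:
drive_tool --increments '[{"xyz":[-0.1,0,0],"turn":[0,-0.03,0],"grip":0},{"xyz":[-0.1,0,0],"turn":[0,0,0],"grip":0},{"xyz":[0,0,0],"turn":[0,0,0],"grip":0}]'

```text
time: 16.42
ee_pos: [0.6037, 0.1381, 0.1607]
orientation: [0.975, -0.033, 0.22, 0.005]
force: [-0.9, -2.4, 16.2]
width: 0.446
gripper_force: 64.9
```

```bash
python3 goto.py "[.0022,.068,.0785]"
```

```text
t 16.4167 tcp world [0.604 0.138 0.161] deck [  3.764  69.051 102.705] F deck [ 6.13  -2.433 15.001] w 0.4455156123111826
target [0.612 0.136 0.138] delta world [ 0.009 -0.002 -0.023] in tool units [-0.088  0.06   1.209] turn units [-0.048 -0.067 -0.01 ]
delta in target-tool units [-0.078  0.053  1.21 ]
tool F [  7.187   2.128 -16.956] M [-0.784  1.071 -0.117] contact rx,ry mm (ref TCP) 36.24599989632231 38.259509946099094
```

Run:
```python
from h import *
P=[.639,.0665,-.0674]
XA=R.from_euler("y",-25,degrees=True)
RD=R.from_euler("z",P[2])*XA;O=np.array([P[0],P[1],.066])
def rect(c,im,z=.04,n=400,half=.05):
    # image up=+x deck, left=+y deck ; centre (0,68)
    g=np.linspace(half,-half,n);X,Y=np.meshgrid(g,g,indexing="ij")
    W=RD.apply(np.stack([X.ravel(),.0687+Y.ravel(),np.full(n*n,z)],1))+O
    k=cal(c);q=R.from_quat(k["rotation"]).inv().apply(W-k["origin"]);a=np.stack([q[:,0],-q[:,1]],1)/-q[:,2:]
    a*=(1+k["k1"]*(a**2).sum(1,keepdims=True));K=np.array(k["K"]);m=(a*K[0,0]+K[:2,2]).reshape(n,n,2).astype(np.float32)
    o=cv2.remap(im,m[...,0],m[...,1],cv2.INTER_CUBIC)
    for v in (80,160,240,320): o[v,::8]=[0,0,255]; o[::8,v]=[0,0,255]
    return o
A=rect("side",cv2.imread("pics/h_side.png"));cal("wrist",True)
im=save("side","d1");B=rect("side",np.ascontiguousarray(im[:,:,::-1]));cal("wrist",True)
wi=save("wrist","d2")
cv2.imwrite("pics/rr.png",np.hstack([A,B]))
```

```text
(no output)
```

View pics/rr.png

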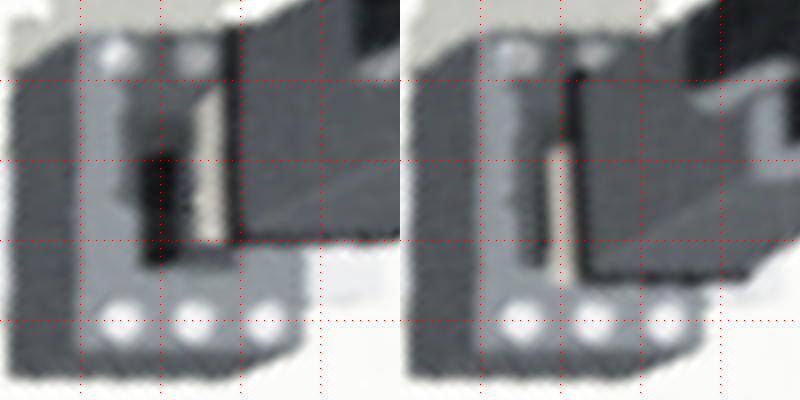

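This rectified side view shows the relay neck's light face with its tip spanning rows 147–283, while the socket hole is centred at about row 188. So the neck is about 6 mm too far down-slope and about 1 mm off in y. Checking whether the relay has pitched in the grip.

Run:
```python
from h import *
P=[.639,.0665,-.0674]
RD=R.from_euler("z",P[2])*R.from_euler("y",-25,degrees=True);O=np.array([P[0],P[1],.066])
k=cal("side");C=RD.inv().apply(np.array(k["origin"])-O)
def pix(p): # deck point -> rect px via plane z=.04
    q=C+(p-C)*(C[2]-.04)/(C[2]-p[2]); return np.array([(.0687+.05-q[1])*4000,(.05-q[0])*4000]).round()
for name,t,quat in(("left",[.5933,.1376,.1813],[.976,-.034,.215,.007]),("right",[.6037,.1381,.1607],[.975,-.033,.22,.005])):
    M=RD.inv()*R.from_quat(quat);T=RD.inv().apply(np.array(t)-O)
    f=lambda x,y,z:pix(T+M.apply([x,y,z]))
    print(name,T*1e3,"axis",M.as_matrix()[:,2],"tip +y edge",f(-.017,-.011,.0635),f(.017,-.011,.0635),"shoulder",f(-.017,-.011,.0375),f(.017,-.011,.0375),"block low",f(-.025,-.02,.0375),f(.025,-.02,.0375))
```

```text
left [  3.0637945   67.86071757 125.79080322] axis [-2.71666617e-03  1.31816531e-05 -9.99996310e-01] tip +y edge [209. 231.] [209.  91.] shoulder [271. 199.] [271.  55.] block low [233. 232.] [233.  21.]
right [  3.73153882  69.06001171 102.7498438 ] axis [ 0.00735881  0.00465495 -0.99996209] tip +y edge [151. 252.] [152. 116.] shoulder [210. 223.] [211.  82.] block low [173. 256.] [174.  49.]
```

Emit:
drive_tool --increments '[{"xyz":[0,0,-0.3],"turn":[0,0,0],"grip":0},{"xyz":[0,0,-0.2],"turn":[0,0,0],"grip":0},{"xyz":[0,0,0],"turn":[0,0.2,0],"grip":0},{"xyz":[0,0,0],"turn":[0,0.2,0],"grip":0},{"xyz":[0,0,0],"turn":[0,0,0],"grip":0},{"xyz":[0,0,0],"turn":[0,0,0],"grip":0},{"xyz":[0,0,0],"turn":[0,0,0],"grip":0},{"xyz":[0,0,0],"turn":[0,0,0],"grip":0}]'

```text
time: 17.18
ee_pos: [0.5911, 0.1367, 0.1599]
orientation: [0.972, -0.033, 0.234, 0.008]
force: [-0.0, -0.5, -2.0]
width: 0.447
gripper_force: 62.9
```

Emit:
drive_tool --increments '[{"xyz":[0,0,0],"turn":[0,0,0],"grip":0},{"xyz":[0,0,0],"turn":[0,0,0],"grip":0},{"xyz":[0,0,0],"turn":[0,0,0],"grip":0},{"xyz":[0,0,0],"turn":[0,0,0],"grip":0},{"xyz":[0,0,0],"turn":[0,0,0],"grip":0},{"xyz":[0,0,0],"turn":[0,0,0],"grip":0},{"xyz":[0,0,0],"turn":[0,0,0],"grip":0},{"xyz":[0,0,0],"turn":[0,0,0],"grip":0}]'

```text
time: 17.85
ee_pos: [0.5912, 0.1368, 0.1602]
orientation: [0.972, -0.033, 0.234, 0.008]
force: [-0.7, 0.0, -2.3]
width: 0.454
gripper_force: 63.0
```

```bash
cat > streak.py <<'E'
from h import *
import sys
P=[.639,.0665,-.0674]
RD=R.from_euler("z",P[2])*R.from_euler("y",-25,degrees=True);O=np.array([P[0],P[1],.066])
def rect(im,z=.04,n=400,half=.05,c="side"):
    g=np.linspace(half,-half,n);X,Y=np.meshgrid(g,g,indexing="ij")
    W=RD.apply(np.stack([X.ravel(),.0687+Y.ravel(),np.full(n*n,z)],1))+O
    k=cal(c);q=R.from_quat(k["rotation"]).inv().apply(W-k["origin"]);a=np.stack([q[:,0],-q[:,1]],1)/-q[:,2:]
    a*=(1+k["k1"]*(a**2).sum(1,keepdims=True));K=np.array(k["K"]);m=(a*K[0,0]+K[:2,2]).reshape(n,n,2).astype(np.float32)
    return cv2.remap(im,m[...,0],m[...,1],cv2.INTER_CUBIC)
def streak(im):
    r=rect(im).astype(int);m=((r[...,2]>130)&(r[...,2]-r[...,0]>8)).astype(np.uint8);m[:70]=0;m[300:]=0;m[:,:95]=0;m[:,280:]=0
    n,l,s,c=cv2.connectedComponentsWithStats(m)
    if n<2: return None
    i=1+np.argmax(s[1:,4]);x,y,w_,h_,a=s[i]; ys,xs=np.where(l==i)
    b=ys>y+h_-30
    return dict(box=(x,x+w_,y,y+h_),area=a,left_low=np.median([xs[ys==v].min() for v in range(y+h_-40,y+h_-10)]))
if __name__=="__main__":
    for n in sys.argv[1:]:
        print(n,streak(cv2.imread(f"pics/{n}.png")))
    save("side","now");print("now",streak(cv2.imread("pics/now.png")))
E
python3 streak.py h_side c2 d1; python3 goto.py "[.0063,.0685,.107]"
```

```text
t 17.85 tcp world [0.591 0.137 0.16 ] deck [ -7.719  66.874 107.588] F deck [-1.633 -0.043 -1.731] w 0.4544877574443895
target [0.604 0.138 0.166] delta world [0.013 0.001 0.005] in tool units [ 0.699 -0.082  0.055] turn units [-0.002 -0.31  -0.004]
delta in target-tool units [ 0.701 -0.081  0.029]
tool F [-0.705 -0.156 -0.295] M [ 0.029 -0.7   -0.023] contact rx,ry mm (ref TCP) -2221.237176974106 -64.07875871472962Traceback (most recent call last):
  File "streak.py", line 20, in <module>
    print(n,streak(cv2.imread(f"pics/{n}.png")))
            ~~~~~~^^^^^^^^^^^^^^^^^^^^^^^^^^^^^
  File "streak.py", line 17, in streak
    return dict(box=(x,x+w_,y,y+h_),area=a,left_low=np.median([xs[ys==v].min() for v in range(y+h_-40,y+h_-10)]))
                                                               ~~~~~~~~~~~~~^^
    return umr_minimum(a, axis, None, out, keepdims, initial, where)
ValueError: zero-size array to reduction operation minimum which has no identity
```

Emit:
drive_tool --increments '[{"xyz":[0.38,-0.035,0],"turn":[0,0,0],"grip":0},{"xyz":[0.38,-0.035,0],"turn":[0,0,0],"grip":0},{"xyz":[0,0,0],"turn":[0,0,0],"grip":0},{"xyz":[0,0,0],"turn":[0,0,0],"grip":0},{"xyz":[0,0,0],"turn":[0,0,0],"grip":0},{"xyz":[0,0,0],"turn":[0,0,0],"grip":0}]'

```text
time: 18.35
ee_pos: [0.6045, 0.1371, 0.1669]
orientation: [0.972, -0.033, 0.234, 0.008]
force: [-0.2, 0.1, -2.8]
width: 0.449
gripper_force: 63.0
```

```bash
python3 - <<'E'
s=open('streak.py').read()
i=s.index('    r=rect(im)');j=s.index('if __name__')
s=s[:i]+'''    r=rect(im).astype(int);b=r[...,0];g=r.mean(2)
    # bright runs (lit neck face) per row between the dot columns
    out=[]
    for y in range(100,296,12):
        row=cv2.blur(g[y-2:y+3].mean(0).reshape(1,-1),(3,1)).ravel()[95:270]
        m=row>150; out.append((y,95+np.flatnonzero(m)[0],95+np.flatnonzero(m)[-1]) if m.any() else (y,))
    return out
'''+s[j:]
open('streak.py','w').write(s)
E
python3 streak.py h_side d1; python3 goto.py "[.0074,.0682,.107]"
```

```text
h_side [(100, np.int64(95), np.int64(216)), (112, np.int64(95), np.int64(217)), (124, np.int64(95), np.int64(217)), (136, np.int64(95), np.int64(217)), (148, np.int64(95), np.int64(216)), (160, np.int64(95), np.int64(216)), (172, np.int64(95), np.int64(217)), (184, np.int64(95), np.int64(217)), (196, np.int64(95), np.int64(218)), (208, np.int64(95), np.int64(219)), (220, np.int64(95), np.int64(219)), (232, np.int64(95), np.int64(220)), (244, np.int64(95), np.int64(128)), (256, np.int64(95), np.int64(269)), (268, np.int64(95), np.int64(269)), (280, np.int64(95), np.int64(269)), (292, np.int64(95), np.int64(269))]
d1 [(100, np.int64(95), np.int64(108)), (112, np.int64(95), np.int64(108)), (124, np.int64(95), np.int64(111)), (136, np.int64(95), np.int64(104)), (148, np.int64(95), np.int64(105)), (160, np.int64(95), np.int64(163)), (172, np.int64(95), np.int64(164)), (184, np.int64(95), np.int64(165)), (196, np.int64(95), np.int64(166)), (208, np.int64(95), np.int64(166)), (220, np.int64(95), np.int64(167)), (232, np.int64(95), np.int64(167)), (244, np.int64(95), np.int64(168)), (256, np
[... 476 characters left out ...]
t64(95), np.int64(181)), (220, np.int64(95), np.int64(182)), (232, np.int64(95), np.int64(182)), (244, np.int64(95), np.int64(183)), (256, np.int64(98), np.int64(183)), (268, np.int64(117), np.int64(128)), (280, np.int64(95), np.int64(269)), (292, np.int64(95), np.int64(269))]
t 18.4 tcp world [0.604 0.137 0.167] deck [  6.927  68.131 107.946] F deck [-0.822 -0.025 -1.409] w 0.4478720624916042
target [0.605 0.137 0.166] delta world [ 0.001  0.    -0.001] in tool units [ 0.022 -0.003  0.048] turn units [ 0.001 -0.304 -0.003]
delta in target-tool units [ 0.024 -0.003  0.047]
tool F [ 0.117 -0.175 -0.587] M [-0.019 -0.747  0.049] contact rx,ry mm (ref TCP) -1285.1439496462324 51.739939477529006
```

Emit:
drive_tool --increments '[{"xyz":[0.03,0.025,0.08],"turn":[0,0,0],"grip":0},{"xyz":[0,0,0.08],"turn":[0,0,0],"grip":0},{"xyz":[0,0,0.08],"turn":[0,0,0],"grip":0},{"xyz":[0,0,0.08],"turn":[0,0,0],"grip":0},{"xyz":[0,0,0],"turn":[0,0,0],"grip":0}]'

```text
time: 18.82
ee_pos: [0.6088, 0.1365, 0.1629]
orientation: [0.971, -0.033, 0.235, 0.008]
force: [-3.9, -0.2, 5.1]
width: 0.45
gripper_force: 63.9
```

```bash
python3 goto.py "[.0074,.0682,.0785]"|head -1
```

```text
t 18.8167 tcp world [0.609 0.136 0.163] deck [  9.315  67.792 102.544] F deck [-1.375 -0.504  6.215] w 0.45042830681185103
```

Emit:
drive_tool --increments '[{"xyz":[-0.05,0,0.06],"turn":[0,0,0],"grip":0},{"xyz":[-0.05,0,0.06],"turn":[0,0,0],"grip":0},{"xyz":[0,0,0],"turn":[0,0,0],"grip":0},{"xyz":[0,0,0],"turn":[0,0,0],"grip":0}]'

```text
time: 19.15
ee_pos: [0.6086, 0.137, 0.1598]
orientation: [0.971, -0.033, 0.236, 0.007]
force: [1.9, 0.5, 0.3]
width: 0.444
gripper_force: 63.0
```

```bash
python3 goto.py "[.0074,.0682,.0785]"|head -1; python3 streak.py|tr -d 'np.int64'
```

```text
t 19.15 tcp world [0.609 0.137 0.16 ] deck [ 7.89  68.247 99.872] F deck [ 1.798  0.656 -0.52 ] w 0.44350515627891696
ow [(100, (95), (111)), (112, (95), (109)), (12, (95), (110)), (13, (95), (11)), (18, (95), (12)), (10, (95), (12)), (172, (95), (13)), (18, (95), (10)), (19, (95), (11)), (208, (102), (11)), (220, (95), (12)), (232, (95), (12)), (2, (95), (11)), (25, (95), (12)), (28, (95), (125)), (280, (95), (29)), (292, (95), (29))]
```

It dropped in: z is 99.9 with no force. Inserting stepwise.

Emit:
drive_tool --increments '[{"xyz":[0,0,0.1],"turn":[0,0,0],"grip":0},{"xyz":[0,0,0.1],"turn":[0,0,0],"grip":0},{"xyz":[0,0,0.1],"turn":[0,0,0],"grip":0},{"xyz":[0,0,0],"turn":[0,0,0],"grip":0}]'

```text
time: 19.53
ee_pos: [0.6111, 0.1366, 0.1534]
orientation: [0.971, -0.033, 0.235, 0.007]
force: [2.9, -0.4, -0.4]
width: 0.45
gripper_force: 63.0
```

```bash
python3 goto.py "[.0074,.0682,.0785]"|head -1
```

```text
t 19.5333 tcp world [0.611 0.137 0.153] deck [ 7.376 68.019 92.956] F deck [ 2.43  -0.178 -1.625] w 0.44965227129602814
```

Emit:
drive_tool --increments '[{"xyz":[0,0,0.13],"turn":[0,0,0],"grip":0},{"xyz":[0,0,0.13],"turn":[0,0,0],"grip":0},{"xyz":[0,0,0.13],"turn":[0,0,0],"grip":0},{"xyz":[0,0,0],"turn":[0,0,0],"grip":0}]'

```text
time: 19.87
ee_pos: [0.6142, 0.1362, 0.1461]
orientation: [0.972, -0.033, 0.235, 0.008]
force: [3.4, 0.2, -1.4]
width: 0.448
gripper_force: 62.9
```

```bash
python3 goto.py "[.0074,.0682,.0785]"|head -1
```

```text
t 19.8667 tcp world [0.614 0.136 0.146] deck [ 7.199 67.825 85.072] F deck [ 2.49   0.405 -2.75 ] w 0.4481318595773375
```

Emit:
drive_tool --increments '[{"xyz":[0,0,0.13],"turn":[0,0,0],"grip":0},{"xyz":[0,0,0.13],"turn":[0,0,0],"grip":0},{"xyz":[0,0,0.08],"turn":[0,0,0],"grip":0},{"xyz":[0,0,0.05],"turn":[0,0,0],"grip":0},{"xyz":[0,0,0.05],"turn":[0,0,0],"grip":0},{"xyz":[0,0,0],"turn":[0,0,0],"grip":0}]'

```text
time: 20.37
ee_pos: [0.6173, 0.1361, 0.1402]
orientation: [0.972, -0.033, 0.234, 0.008]
force: [-7.3, -0.5, 14.3]
width: 0.446
gripper_force: 65.0
```

```bash
python3 goto.py "[.0074,.0682,.0785]"|head -1
```

```text
t 20.3667 tcp world [0.617 0.136 0.14 ] deck [ 7.497 68.029 78.42 ] F deck [-0.52  -1.02  16.062] w 0.4464327429476454
```

Emit:
drive_tool --increments '[{"xyz":[-0.03,0,0.06],"turn":[0,0,0],"grip":0},{"xyz":[-0.03,0,0.06],"turn":[0,0,0],"grip":0},{"xyz":[0,0,0],"turn":[0,0,0],"grip":0}]'

```text
time: 20.62
ee_pos: [0.6175, 0.1363, 0.14]
orientation: [0.971, -0.033, 0.235, 0.009]
force: [-18.2, -2.1, 27.3]
width: 0.452
gripper_force: 66.9
```

```bash
python3 goto.py "[.0074,.0682,.0785]"
```

```text
t 20.6167 tcp world [0.617 0.136 0.14 ] deck [ 7.523 68.188 78.117] F deck [-4.816 -3.294 32.355] w 0.4516102696088744
target [0.617 0.136 0.14 ] delta world [-0.  0.  0.] in tool units [-0.005 -0.001 -0.019] turn units [ 0.017 -0.327 -0.001]
delta in target-tool units [-0.006 -0.001 -0.019]
tool F [ -2.55    3.167 -34.475] M [-1.417 -1.049  0.061] contact rx,ry mm (ref TCP) -25.740900487991915 35.277587196527705
```

Emit:
drive_tool --increments '[{"xyz":[0,0,-0.1],"turn":[0,0,0],"grip":0},{"xyz":[0,0,0],"turn":[0,0,0],"grip":0.6},{"xyz":[0,0,0],"turn":[0,0,0],"grip":0.7},{"xyz":[0,0,0],"turn":[0,0,0],"grip":0.7},{"xyz":[0,0,0],"turn":[0,0,0],"grip":0.7},{"xyz":[0,0,0],"turn":[0,0,0],"grip":0.7}]'

```text
time: 21.12
ee_pos: [0.6159, 0.1356, 0.1363]
orientation: [0.972, -0.033, 0.233, 0.008]
force: [0.7, -0.4, 1.2]
width: 0.699
gripper_force: 0.0
```

```bash
python3 goto.py "[.0074,.0682,.0785]"|head -1
```

```text
t 21.1167 tcp world [0.616 0.136 0.136] deck [ 4.622 67.438 75.378] F deck [ 1.104 -0.351  0.756] w 0.6992386767884965
```

Emit:
drive_tool --increments '[{"xyz":[0,0,-0.6],"turn":[0,0,0],"grip":0.7},{"xyz":[0,0,-1],"turn":[0,0,0],"grip":0.7},{"xyz":[0,0,-1],"turn":[0,0,0],"grip":0.7},{"xyz":[0,0,-1],"turn":[0,0,0],"grip":0.7},{"xyz":[0,0,-0.5],"turn":[0,-0.3,0],"grip":0},{"xyz":[0,0,0],"turn":[0,0,0],"grip":0},{"xyz":[0,0,0],"turn":[0,0,0],"grip":0},{"xyz":[0,0,0],"turn":[0,0,0],"grip":0}]'

```text
time: 21.78
ee_pos: [0.5791, 0.138, 0.21]
orientation: [0.976, -0.033, 0.217, 0.007]
force: [-0.5, 0.6, -2.3]
width: 0.137
gripper_force: 0.0
```

```bash
python3 goto.py "[.006,.068,.130]"
python3 - <<'E'
from h import *
P=[.639,.0665,-.0674]
RD=R.from_euler("z",P[2])*R.from_euler("y",-25,degrees=True);O=np.array([P[0],P[1],.066])
for c in("side","scene","wrist"):
    cal(c,True);save(c,"r_"+c)
    print(c,[(d["p"],(RD.inv().apply(w(c,d["location"])-O)*1e3).round(1)) for d in arm.spot_point(c,"relay")][:4])
    for t in("socket_nominal","button_top","lever_tip"): print(t,[(d["p"],(RD.inv().apply(w(c,d["location"])-O)*1e3).round(1)) for d in arm.spot_point(c,t)][:2])
E
```

```text
t 21.7833 tcp world [0.579 0.138 0.21 ] deck [  2.367  67.292 157.772] F deck [-1.43   0.553 -1.855] w 0.13675726920746234
target [0.594 0.138 0.186] delta world [ 0.015 -0.    -0.024] in tool units [ 0.181 -0.036  1.389] turn units [ 0.004 -0.005 -0.006]
delta in target-tool units [ 0.182 -0.035  1.389]
tool F [-0.513 -0.752 -0.145] M [-0.033 -0.454  0.026] contact rx,ry mm (ref TCP) -2898.512803933237 557.2826750509666
side [(0.74, array([-1.3, 73. , 17. ])), (0.72, array([ -66.1, -397.5,  -44.6])), (0.72, array([  89.2, -410.3, -112.9])), (0.67, array([-228.9, -239.3,   31. ]))]
socket_nominal [(0.63, array([ 4.7, 75.8, 36.1])), (0.18, array([  86.9, -407.4, -111.9]))]
button_top [(0.4, array([   1.6, -117. ,   41.1])), (0.21, array([-170.5,  366.3,    9.1]))]
lever_tip [(0.5, array([ 54.8, -49.8,  76.6]))]
scene [(0.91, array([-0.5, 70. , 12.8])), (0.71, array([ -63.6, -401.1,  -41.7])), (0.64, array([-229.4, -240.4,   32.8]))]
socket_nominal [(0.92, array([ 1.9, 71.9, 35.7]))]
button_top [(0.7, array([  -2.7, -117.7,   41.7]))]
lever_tip [(0.65, array([ 49.4, -47.6,  79.2]))]
wrist [(0.76, array([-224. , -239.3,   28.7])), (0.62, array([ 6.7, 70.6, 11.3])), (0.21, array([   4.6, -116.2,   40.6]))]
socket_nominal []
button_top [(0.8, array([   2.1, -113.5,   41.7]))]
lever_tip [(0.96, array([ 55.2, -53.2,  73.3]))]
```

Emit:
drive_tool --increments '[{"xyz":[0.13,-0.04,0.5],"turn":[0,0,0],"grip":0},{"xyz":[0,0,0.5],"turn":[0,0,0],"grip":0},{"xyz":[0,0,0.2],"turn":[0,0,0],"grip":0},{"xyz":[0,0,0.2],"turn":[0,0,0],"grip":0},{"xyz":[0,0,0.1],"turn":[0,0,0],"grip":0},{"xyz":[0,0,0.1],"turn":[0,0,0],"grip":0},{"xyz":[0,0,0],"turn":[0,0,0],"grip":0}]'

```text
time: 23.12
ee_pos: [0.5953, 0.138, 0.1821]
orientation: [0.976, -0.033, 0.216, 0.007]
force: [0.3, -0.0, -0.1]
width: 0.003
gripper_force: 0.0
```

```bash
python3 goto.py "[.006,.068,.120]"|head -1
```

```text
t 23.1167 tcp world [0.595 0.138 0.182] deck [  5.241  68.424 125.698] F deck [ 0.272  0.016 -0.214] w 0.0028195361658918095
```

Emit:
drive_tool --increments '[{"xyz":[0,0,0.08],"turn":[0,0,0],"grip":0},{"xyz":[0,0,0.08],"turn":[0,0,0],"grip":0},{"xyz":[0,0,0.08],"turn":[0,0,0],"grip":0},{"xyz":[0,0,0],"turn":[0,0,0],"grip":0}]'

```text
time: 23.45
ee_pos: [0.5975, 0.1379, 0.1782]
orientation: [0.976, -0.033, 0.217, 0.007]
force: [-0.0, 0.5, -0.6]
width: 0.002
gripper_force: 0.0
```

```bash
python3 goto.py "[.006,.068,.120]"|head -1
```

```text
t 23.45 tcp world [0.597 0.138 0.178] deck [  5.515  68.491 121.254] F deck [-0.303  0.512 -0.468] w 0.001670310876119165
```

Emit:
drive_tool --increments '[{"xyz":[0,0,0.08],"turn":[0,0,0],"grip":0},{"xyz":[0,0,0.08],"turn":[0,0,0],"grip":0},{"xyz":[0,0,0.08],"turn":[0,0,0],"grip":0},{"xyz":[0,0,0.08],"turn":[0,0,0],"grip":0},{"xyz":[0,0,0],"turn":[0,0,0],"grip":0}]'

```text
time: 23.87
ee_pos: [0.6001, 0.1377, 0.1721]
orientation: [0.976, -0.033, 0.217, 0.007]
force: [0.2, -0.2, -0.5]
width: 0.004
gripper_force: 0.0
```

```bash
python3 goto.py "[.006,.068,.120]"|head -1
```

```text
t 23.8667 tcp world [0.6   0.138 0.172] deck [  5.312  68.379 114.615] F deck [-0.03  -0.187 -0.587] w 0.003729535242470799
```

Emit:
drive_tool --increments '[{"xyz":[0,0,0.1],"turn":[0,0,0],"grip":0},{"xyz":[0,0,0.1],"turn":[0,0,0],"grip":0},{"xyz":[0,0,0.1],"turn":[0,0,0],"grip":0},{"xyz":[0,0,0],"turn":[0,0,0],"grip":0}]'

```text
time: 24.2
ee_pos: [0.6026, 0.1375, 0.1666]
orientation: [0.976, -0.033, 0.217, 0.007]
force: [0.1, 0.5, 0.3]
width: 0.002
gripper_force: 0.0
```

```bash
python3 goto.py "[.006,.068,.120]"|head -1; python3 -c "
from h import *
arm.camera('side')
d=arm.regions_of('side','relay')
for r in d[:4]: print(r['p'],cv2.boundingRect(cv2.findNonZero(r['pixels'].astype(np.uint8))))
print(px('side',[.6,.138,.158]))
arm.camera('wrist')
for r in arm.regions_of('wrist','relay')[:4]: print(r['p'],cv2.boundingRect(cv2.findNonZero(r['pixels'].astype(np.uint8))))
"
```

```text
t 24.2 tcp world [0.603 0.137 0.167] deck [  5.258  68.354 108.526] F deck [0.144 0.478 0.254] w 0.0023119058185861216
0.85 (256, 246, 32, 34)
0.84 (378, 178, 30, 46)
0.82 (404, 247, 21, 30)
[275.54760156 255.287546  ]
0.64 (607, 441, 33, 39)
0.63 (282, 221, 77, 109)
```

The fingers are inside the relay's open top, so I'll back out and press on its two rims with the fingers spread to 34 mm.

Emit:
drive_tool --increments '[{"xyz":[0,0,-1],"turn":[0,0,0],"grip":0},{"xyz":[0,0,-0.5],"turn":[0,0,0],"grip":0.4},{"xyz":[0,0,0],"turn":[0,0,0],"grip":0.4},{"xyz":[0,0,0],"turn":[0,0,0],"grip":0.4},{"xyz":[0,0,0.2],"turn":[0,0,0],"grip":0.4},{"xyz":[0,0,0.15],"turn":[0,0,0],"grip":0.4},{"xyz":[0,0,0.1],"turn":[0,0,0],"grip":0.4},{"xyz":[0,0,0],"turn":[0,0,0],"grip":0.4}]'

```text
time: 25.07
ee_pos: [0.5933, 0.1377, 0.1845]
orientation: [0.976, -0.033, 0.216, 0.008]
force: [0.0, 0.2, 0.5]
width: 0.405
gripper_force: 0.0
```

```bash
python3 goto.py "[.006,.068,.120]"|head -1
```

```text
t 25.0667 tcp world [0.593 0.138 0.184] deck [  4.416  67.983 128.671] F deck [0.223 0.164 0.479] w 0.4054227428037862
```

Emit:
drive_tool --increments '[{"xyz":[0,0,0.1],"turn":[0,0,0],"grip":0.4},{"xyz":[0,0,0.1],"turn":[0,0,0],"grip":0.4},{"xyz":[0,0,0.08],"turn":[0,0,0],"grip":0.4},{"xyz":[0,0,0.08],"turn":[0,0,0],"grip":0.4},{"xyz":[0,0,0],"turn":[0,0,0],"grip":0.4}]'

```text
time: 25.48
ee_pos: [0.5968, 0.1379, 0.1792]
orientation: [0.976, -0.033, 0.217, 0.007]
force: [-0.2, -0.1, 0.1]
width: 0.4
gripper_force: 0.0
```

```bash
python3 goto.py "[.006,.068,.120]"|head -1
```

```text
t 25.4833 tcp world [0.597 0.138 0.179] deck [  5.357  68.434 122.43 ] F deck [-0.192 -0.12   0.148] w 0.40030697621335687
```

Emit:
drive_tool --increments '[{"xyz":[0,0,0.07],"turn":[0,0,0],"grip":0.4},{"xyz":[0,0,0.07],"turn":[0,0,0],"grip":0.4},{"xyz":[0,0,0],"turn":[0,0,0],"grip":0.4}]'

```text
time: 25.73
ee_pos: [0.5981, 0.1379, 0.1769]
orientation: [0.976, -0.033, 0.217, 0.007]
force: [0.2, 0.6, 0.2]
width: 0.406
gripper_force: 0.0
```

```bash
python3 goto.py "[.006,.068,.120]"|head -1
```

```text
t 25.7333 tcp world [0.598 0.138 0.177] deck [  5.5    68.477 119.81 ] F deck [0.208 0.644 0.131] w 0.40628489948996893
```

Emit:
drive_tool --increments '[{"xyz":[0,0,0.07],"turn":[0,0,0],"grip":0.4},{"xyz":[0,0,0.07],"turn":[0,0,0],"grip":0.4},{"xyz":[0,0,0.07],"turn":[0,0,0],"grip":0.4},{"xyz":[0,0,0],"turn":[0,0,0],"grip":0.4}]'

```text
time: 26.07
ee_pos: [0.5998, 0.1377, 0.173]
orientation: [0.976, -0.033, 0.217, 0.007]
force: [0.1, 0.6, 0.8]
width: 0.403
gripper_force: 0.0
```

```bash
python3 goto.py "[.006,.068,.120]"|head -1
```

```text
t 26.0667 tcp world [0.6   0.138 0.173] deck [  5.392  68.419 115.497] F deck [0.454 0.588 0.725] w 0.40297543861531093
```

Emit:
drive_tool --increments '[{"xyz":[0,0,0.07],"turn":[0,0,0],"grip":0.4},{"xyz":[0,0,0.07],"turn":[0,0,0],"grip":0.4},{"xyz":[0,0,0],"turn":[0,0,0],"grip":0.4}]'

```text
time: 26.32
ee_pos: [0.601, 0.1377, 0.1705]
orientation: [0.976, -0.033, 0.217, 0.007]
force: [-0.4, 0.8, -0.9]
width: 0.4
gripper_force: 0.0
```

```bash
python3 goto.py "[.006,.068,.120]"|head -1
```

```text
t 26.3167 tcp world [0.601 0.138 0.17 ] deck [  5.449  68.436 112.736] F deck [-0.771  0.808 -0.625] w 0.39955244738479007
```

Run:
```python
from h import *
from scipy.optimize import minimize
np.set_printoptions(precision=1,suppress=True)
P=[.639,.0665,-.0674]
RD=R.from_euler("z",P[2])*R.from_euler("y",-25,degrees=True);O=np.array([P[0],P[1],.066])
for c in("side","wrist","scene"):
    cal(c,True);arm.camera(c);tgt=px(c,O+RD.apply([0,.07,.07]))
    L=[r["pixels"] for r in arm.regions_of(c,"relay") if r["pixels"].any()]
    L=[m for m in L if np.linalg.norm(np.argwhere(m).mean(0)[::-1]-tgt)<70]
    if not L: print(c,"none");continue
    m=L[0].astype(np.float32)
    for nm,b in(("block",box(-.025,.025,-.02,.02,.026,.098)),("socket",None)):
        B=b if b is not None else box(-.04,.04,-.029,.029,-.014,.026)
        h=hull(c,O+RD.apply(B+[.004,.069,.014]))
        print(c,nm,"mask",m.sum(),cv2.boundingRect((m>0).astype(np.uint8)),"hull",h.sum(),cv2.boundingRect((h>.5).astype(np.uint8)),"inter",(m*h).sum())
```

```text
side block mask 703.0 (256, 247, 33, 34) hull 832.4375 (255, 240, 35, 40) inter 672.75
side socket mask 703.0 (256, 247, 33, 34) hull 1102.8125 (245, 250, 44, 45) inter 484.4375
wrist block mask 7789.0 (283, 219, 75, 115) hull 8459.625 (282, 216, 78, 116) inter 7704.0
wrist socket mask 7789.0 (283, 219, 75, 115) hull 8666.625 (281, 187, 82, 111) inter 5341.75
scene block mask 852.0 (352, 220, 24, 42) hull 863.8125 (353, 221, 23, 42) inter 810.875
scene socket mask 852.0 (352, 220, 24, 42) hull 1007.5 (349, 244, 33, 38) inter 334.9375
```

The block's silhouette matches the fully-home pose in the scene and wrist views to within about 1 px. I'll continue the gentle downward check for contact.

Emit:
drive_tool --increments '[{"xyz":[0,0,0.1],"turn":[0,0,0],"grip":0.4},{"xyz":[0,0,0.1],"turn":[0,0,0],"grip":0.4},{"xyz":[0,0,0.05],"turn":[0,0,0],"grip":0.4},{"xyz":[0,0,0],"turn":[0,0,0],"grip":0.4}]'

```text
time: 26.95
ee_pos: [0.603, 0.1374, 0.1658]
orientation: [0.976, -0.033, 0.217, 0.007]
force: [0.8, -0.6, 0.7]
width: 0.398
gripper_force: 0.0
```

```bash
python3 goto.py "[.006,.068,.120]"|head -1
```

```text
t 26.95 tcp world [0.603 0.137 0.166] deck [  5.279  68.346 107.601] F deck [ 1.027 -0.505  0.28 ] w 0.3984224858177961
```

No contact, so I'll re-grip the relay with the tool now exactly square to the deck and press it home that way.

Emit:
drive_tool --increments '[{"xyz":[0,0,-1],"turn":[0,0,0],"grip":0.4},{"xyz":[0,0,-0.6],"turn":[0,0,0],"grip":0.4},{"xyz":[0,0,0],"turn":[0,0,0],"grip":0.75},{"xyz":[0,0,0],"turn":[0,0,0],"grip":0.75},{"xyz":[0,0,0],"turn":[0,0,0],"grip":0.75},{"xyz":[0,0,0.7],"turn":[0,0,0],"grip":0.75},{"xyz":[0,0,0.7],"turn":[0,0,0],"grip":0.75},{"xyz":[0,0,0.7],"turn":[0,0,0],"grip":0.75}]'

```text
time: 27.62
ee_pos: [0.6075, 0.1371, 0.1562]
orientation: [0.976, -0.033, 0.217, 0.007]
force: [-0.4, -0.4, 0.2]
width: 0.75
gripper_force: 0.0
```

Emit:
drive_tool --increments '[{"xyz":[0,0,0.4],"turn":[0,0,0],"grip":0.75},{"xyz":[0,0,0.3],"turn":[0,0,0],"grip":0.75},{"xyz":[0,0,0],"turn":[0,0,0],"grip":0.75}]'

```text
time: 27.87
ee_pos: [0.6126, 0.1363, 0.1425]
orientation: [0.976, -0.033, 0.215, 0.008]
force: [-0.3, -0.7, -0.3]
width: 0.749
gripper_force: 0.0
```

```bash
python3 goto.py "[.006,.068,.085]"
```

```text
t 27.8667 tcp world [0.613 0.136 0.142] deck [ 4.18  67.842 82.406] F deck [-0.322 -0.706 -0.154] w 0.7488405259386577
target [0.613 0.136 0.146] delta world [0.001 0.    0.003] in tool units [ 0.091 -0.008 -0.13 ] turn units [ 0.01   0.015 -0.003]
delta in target-tool units [ 0.091 -0.008 -0.13 ]
tool F [ 0.592  0.509 -1.846] M [-0.039 -0.487  0.012] contact rx,ry mm (ref TCP) -284.38704616978396 3.4173326582235206
```

Now closing, and checking that the width matches the 40 mm block.

Emit:
drive_tool --increments '[{"xyz":[0,0,0],"turn":[0,0,0],"grip":0},{"xyz":[0,0,0],"turn":[0,0,0],"grip":0},{"xyz":[0,0,0],"turn":[0,0,0],"grip":0},{"xyz":[0,0,0],"turn":[0,0,0],"grip":0},{"xyz":[0,0,0],"turn":[0,0,0],"grip":0},{"xyz":[0,0,0.07],"turn":[0,0,0],"grip":0},{"xyz":[0,0,0.07],"turn":[0,0,0],"grip":0},{"xyz":[0,0,0],"turn":[0,0,0],"grip":0}]' --newtons 50

```text
time: 28.53
ee_pos: [0.6142, 0.1377, 0.1453]
orientation: [0.975, -0.033, 0.218, 0.008]
force: [-15.3, -1.3, 19.1]
width: 0.444
gripper_force: 52.5
```

```bash
python3 goto.py "[.006,.068,.085]"|head -1
```

```text
t 28.5333 tcp world [0.614 0.138 0.145] deck [ 6.735 69.411 84.371] F deck [-5.73  -2.352 23.715] w 0.4435563245736403
```

Rigid at once with 24 N, so the relay is home. Releasing and moving to the button.

Emit:
drive_tool --increments '[{"xyz":[0,0,-0.14],"turn":[0,0,0],"grip":0},{"xyz":[0,0,0],"turn":[0,0,0],"grip":0.75},{"xyz":[0,0,0],"turn":[0,0,0],"grip":0.75},{"xyz":[0,0,0],"turn":[0,0,0],"grip":0.75},{"xyz":[0,0,0],"turn":[0,0,0],"grip":0.75},{"xyz":[0,0,-0.7],"turn":[0,0,0],"grip":0.75},{"xyz":[0,0,-1],"turn":[0,0,0],"grip":0.75},{"xyz":[0,0,-1],"turn":[0,0,0],"grip":0.75}]'

```text
time: 29.2
ee_pos: [0.5897, 0.138, 0.1925]
orientation: [0.976, -0.033, 0.216, 0.008]
force: [0.5, 0.7, 0.9]
width: 0.749
gripper_force: 0.0
```

Emit:
drive_tool --increments '[{"xyz":[0,0,-1],"turn":[0,0,0],"grip":0.75},{"xyz":[0,0.5,-0.5],"turn":[0,0,0],"grip":0},{"xyz":[0,1,0],"turn":[0,0,0],"grip":0},{"xyz":[0,1,0],"turn":[0,0,0],"grip":0},{"xyz":[0,1,0],"turn":[0,0,0],"grip":0},{"xyz":[0,1,0],"turn":[0,0,0],"grip":0},{"xyz":[0,1,0],"turn":[0,0,0],"grip":0},{"xyz":[0,1,0],"turn":[0,0,0],"grip":0}]'

```text
time: 29.87
ee_pos: [0.5688, 0.0085, 0.2202]
orientation: [0.976, -0.033, 0.217, 0.007]
force: [0.7, -0.3, -0.8]
width: -0.0
gripper_force: 0.0
```

Emit:
drive_tool --increments '[{"xyz":[0,1,0],"turn":[0,0,0],"grip":0},{"xyz":[0,1,0],"turn":[0,0,0],"grip":0},{"xyz":[0,0,0],"turn":[0,0,0],"grip":0},{"xyz":[0,0,0],"turn":[0,0,0],"grip":0}]'

```text
time: 30.2
ee_pos: [0.5661, -0.0319, 0.2202]
orientation: [0.976, -0.035, 0.217, 0.007]
force: [1.4, 0.2, -0.4]
width: -0.001
gripper_force: 0.0
```

```bash
python3 goto.py "[.003,-.115,.080]"|head -3;python3 - <<'E'
from h import *
P=[.639,.0665,-.0674]
RD=R.from_euler("z",P[2])*R.from_euler("y",-25,degrees=True);O=np.array([P[0],P[1],.066])
for c in("wrist","side","scene"):
    cal(c,True);save(c,"s_"+c)
    for t in("relay","button_top","lever_tip","socket_nominal"): print(c,t,[(d["p"],(RD.inv().apply(w(c,d["location"])-O)*1e3).round(1)) for d in arm.spot_point(c,t)][:2])
E
```

```text
t 30.2 tcp world [ 0.566 -0.032  0.22 ] deck [   5.236 -103.094  167.661] F deck [ 1.132  0.337 -0.952] w -0.0006425843755564458
target [ 0.6   -0.046  0.14 ] delta world [ 0.034 -0.014 -0.08 ] in tool units [-0.112  0.591  4.384] turn units [ 0.009 -0.005 -0.031]
delta in target-tool units [-0.112  0.595  4.383]
wrist relay [(0.68, array([ -61.5, -398.1,  -47.1])), (0.63, array([ 4.1, 72.7, 10.1]))]
wrist button_top [(0.75, array([   1.8, -114.3,   39.7]))]
wrist lever_tip [(0.55, array([ 56.9, -52.7,  75. ]))]
wrist socket_nominal []
side relay [(0.98, array([ -59.9, -398.8,  -44. ])), (0.94, array([-231.7, -240.9,   33.1]))]
side button_top [(0.41, array([   1. , -115.2,   43. ]))]
side lever_tip [(0.84, array([ 55.4, -48.7,  77.4]))]
side socket_nominal [(0.7, array([ 3.8, 74. , 37.8]))]
scene relay [(0.85, array([ -62.5, -401.6,  -43.8])), (0.83, array([-231.8, -242.5,   33.8]))]
scene button_top [(0.6, array([  -2.4, -122.6,   41.3]))]
scene lever_tip [(0.57, array([ 53.8, -48.8,  72.7]))]
scene socket_nominal [(0.64, array([ 0.3, 73. , 39.9]))]
```

Emit:
drive_tool --increments '[{"xyz":[-0.1,0.59,0],"turn":[0,0,0],"grip":0},{"xyz":[0,0,1],"turn":[0,0,0],"grip":0},{"xyz":[0,0,1],"turn":[0,0,0],"grip":0},{"xyz":[0,0,1],"turn":[0,0,0],"grip":0},{"xyz":[0,0,1],"turn":[0,0,0],"grip":0},{"xyz":[0,0,0.6],"turn":[0,0,0],"grip":0},{"xyz":[0,0,0.2],"turn":[0,0,0],"grip":0},{"xyz":[0,0,0],"turn":[0,0,0],"grip":0}]'

```text
time: 31.62
ee_pos: [0.6036, -0.0447, 0.1313]
orientation: [0.976, -0.033, 0.216, 0.007]
force: [0.4, 0.5, -0.1]
width: -0.002
gripper_force: 0.0
```

```bash
python3 goto.py "[.003,-.115,.050]"|head -3
```

```text
t 31.6167 tcp world [ 0.604 -0.045  0.131] deck [   2.414 -113.325   70.937] F deck [ 0.277  0.537 -0.228] w -0.0020513307122954644
target [ 0.613 -0.047  0.113] delta world [ 0.009 -0.002 -0.019] in tool units [0.031 0.084 1.047] turn units [ 0.     0.012 -0.004]
delta in target-tool units [0.029 0.084 1.047]
```

Emit:
drive_tool --increments '[{"xyz":[0,0.08,0.15],"turn":[0,0,0],"grip":0},{"xyz":[0,0,0.15],"turn":[0,0,0],"grip":0},{"xyz":[0,0,0.15],"turn":[0,0,0],"grip":0},{"xyz":[0,0,0.15],"turn":[0,0,0],"grip":0},{"xyz":[0,0,0],"turn":[0,0,0],"grip":0}]'

```text
time: 32.03
ee_pos: [0.6092, -0.0466, 0.1217]
orientation: [0.976, -0.033, 0.217, 0.007]
force: [-0.3, -0.4, -0.3]
width: 0.001
gripper_force: 0.0
```

```bash
python3 goto.py "[.003,-.115,.050]"|head -1
```

```text
t 32.0333 tcp world [ 0.609 -0.047  0.122] deck [   3.524 -114.849   59.843] F deck [-0.424 -0.412 -0.164] w 0.0012415246470265442
```

Emit:
drive_tool --increments '[{"xyz":[0,0,0.12],"turn":[0,0,0],"grip":0},{"xyz":[0,0,0.12],"turn":[0,0,0],"grip":0},{"xyz":[0,0,0.1],"turn":[0,0,0],"grip":0},{"xyz":[0,0,0],"turn":[0,0,0],"grip":0}]'

```text
time: 32.37
ee_pos: [0.6119, -0.0467, 0.1152]
orientation: [0.976, -0.033, 0.217, 0.007]
force: [0.1, 0.7, -0.3]
width: 0.001
gripper_force: 0.0
```

```bash
python3 goto.py "[.003,-.115,.050]"|head -1
```

```text
t 32.3667 tcp world [ 0.612 -0.047  0.115] deck [   3.224 -114.782   52.766] F deck [-0.022  0.699 -0.274] w 0.000842106172698759
```

Emit:
drive_tool --increments '[{"xyz":[0,0,0.1],"turn":[0,0,0],"grip":0},{"xyz":[0,0,0.1],"turn":[0,0,0],"grip":0},{"xyz":[0,0,0],"turn":[0,0,0],"grip":0}]'

```text
time: 32.62
ee_pos: [0.6137, -0.0469, 0.1117]
orientation: [0.976, -0.033, 0.217, 0.007]
force: [0.2, -0.1, 0.2]
width: -0.003
gripper_force: 0.0
```

```bash
python3 goto.py "[.003,-.115,.050]"|head -1
```

```text
t 32.6167 tcp world [ 0.614 -0.047  0.112] deck [   3.382 -114.846   48.814] F deck [ 0.227 -0.08   0.077] w -0.0029604012257277495
```

```bash
cat > lev.py <<'E'
from h import *
P=[.639,.0665,-.0674]
RD=R.from_euler("z",P[2])*R.from_euler("y",-25,degrees=True);O=np.array([P[0],P[1],.066])
for c in("wrist","side","scene"):
    cal(c,True);save(c,"l_"+c)
    for t in("lever_tip","button_top"): print(c,t,[(d["p"],(RD.inv().apply(w(c,d["location"])-O)*1e3).round(1)) for d in arm.spot_point(c,t)][:2])
E
python3 lev.py; python3 goto.py "[.003,-.115,.050]"|head -1
```

```text
wrist lever_tip [(0.7, array([ 57.1, -51. ,  71.4]))]
wrist button_top [(0.89, array([   4.1, -117.1,   40.9]))]
side lever_tip [(0.79, array([ 57.7, -49.5,  75.6]))]
side button_top []
scene lever_tip [(0.46, array([ 52.1, -49. ,  71.3]))]
scene button_top [(0.58, array([   0.3, -119.4,   40.3]))]
t 33.0667 tcp world [ 0.614 -0.047  0.112] deck [   3.686 -114.831   49.214] F deck [-0.913  0.314 -0.222] w 0.002446298404946922
```

Emit:
drive_tool --increments '[{"xyz":[0,0,0.1],"turn":[0,0,0],"grip":0},{"xyz":[0,0,0.1],"turn":[0,0,0],"grip":0},{"xyz":[0,0,0],"turn":[0,0,0],"grip":0}]'

```text
time: 33.32
ee_pos: [0.6154, -0.047, 0.108]
orientation: [0.976, -0.033, 0.217, 0.007]
force: [-0.1, 0.2, 0.4]
width: 0.002
gripper_force: 0.0
```

```bash
python3 goto.py "[.003,-.115,.050]"|head -1
```

```text
t 33.3167 tcp world [ 0.615 -0.047  0.108] deck [   3.305 -114.8     44.79 ] F deck [0.04  0.216 0.437] w 0.0023474678724190582
```

Emit:
drive_tool --increments '[{"xyz":[0,0,0.1],"turn":[0,0,0],"grip":0},{"xyz":[0,0,0.1],"turn":[0,0,0],"grip":0},{"xyz":[0,0,0],"turn":[0,0,0],"grip":0}]'

```text
time: 33.57
ee_pos: [0.617, -0.0471, 0.1043]
orientation: [0.976, -0.033, 0.217, 0.007]
force: [-0.5, 1.4, -0.2]
width: 0.001
gripper_force: 0.0
```

```bash
python3 goto.py "[.003,-.115,.050]"|head -1
```

```text
t 33.5667 tcp world [ 0.617 -0.047  0.104] deck [   3.246 -114.844   40.727] F deck [-0.659  1.314  0.08 ] w 0.0012238253196905748
```

Emit:
drive_tool --increments '[{"xyz":[0,0,0.1],"turn":[0,0,0],"grip":0},{"xyz":[0,0,0.1],"turn":[0,0,0],"grip":0},{"xyz":[0,0,0],"turn":[0,0,0],"grip":0}]'

```text
time: 33.82
ee_pos: [0.6188, -0.0472, 0.1007]
orientation: [0.976, -0.033, 0.217, 0.007]
force: [-0.8, -0.2, 0.4]
width: -0.001
gripper_force: 0.0
```

```bash
python3 goto.py "[.003,-.115,.050]"|head -1
```

```text
t 33.8167 tcp world [ 0.619 -0.047  0.101] deck [   3.335 -114.853   36.772] F deck [-0.523 -0.266  0.689] w -0.0008422642177648471
```

Emit:
drive_tool --increments '[{"xyz":[0,0,0.1],"turn":[0,0,0],"grip":0},{"xyz":[0,0,0.1],"turn":[0,0,0],"grip":0},{"xyz":[0,0,0],"turn":[0,0,0],"grip":0}]'

```text
time: 34.07
ee_pos: [0.6205, -0.0473, 0.0971]
orientation: [0.976, -0.033, 0.217, 0.007]
force: [-0.3, 1.0, -0.7]
width: -0.001
gripper_force: 0.0
```

```bash
python3 goto.py "[.003,-.115,.050]"|head -1
python3 - <<'E'
from h import *
# where do the closed fingertips show in side/scene relative to the reported TCP?
s=arm.state();t=np.array(s["ee_pos"]);Z=R.from_quat(s["orientation"]).apply([0,0,1])
for c in("side","scene"):
    im=save(c,"t_"+c).mean(2)
    print(c,[(d,px(c,t+Z*d*1e-3).round().astype(int).tolist(),int(im[tuple(px(c,t+Z*d*1e-3).round().astype(int)[::-1])])) for d in range(-60,30,6)])
E
```

```text
t 34.0667 tcp world [ 0.62  -0.047  0.097] deck [   3.334 -114.827   32.792] F deck [-0.596  1.008 -0.505] w -0.0010180909608288203
side [(-60, [328, 220], 30), (-54, [327, 221], 28), (-48, [326, 223], 35), (-42, [325, 224], 38), (-36, [325, 225], 38), (-30, [324, 227], 41), (-24, [323, 228], 34), (-18, [322, 230], 49), (-12, [322, 231], 86), (-6, [321, 232], 95), (0, [320, 233], 129), (6, [320, 235], 155), (12, [319, 236], 133), (18, [318, 237], 83), (24, [317, 239], 34)]
scene [(-60, [279, 244], 33), (-54, [280, 246], 53), (-48, [280, 249], 112), (-42, [280, 251], 97), (-36, [281, 253], 139), (-30, [281, 256], 117), (-24, [281, 258], 99), (-18, [281, 260], 95), (-12, [282, 263], 99), (-6, [282, 265], 93), (0, [282, 267], 103), (6, [283, 269], 102), (12, [283, 271], 35), (18, [283, 274], 90), (24, [284, 276], 92)]
```

Run:
```python
from h import *
for c,(x0,x1,y0,y1) in(("side",(296,350,190,250)),("scene",(255,310,225,285))):
    a=cv2.imread(f"pics/s_{c}.png").astype(int);b=cv2.imread(f"pics/t_{c}.png").astype(int)
    d=np.abs(a-b).max(2);g=b.mean(2)
    print(c,x0,y0)
    for y in range(y0,y1,2): print(y,"".join(("#" if g[y,x]<60 else "+" if g[y,x]<130 else "o") if d[y,x]>25 else " " if g[y,x]>130 else "." if g[y,x]<60 else "-" for x in range(x0,x1)))
```

```text
side 296 190
190 .............................##########..+ooo++++-++++
192 .............................#########.....+ooooo+++++
194 ...........................--########.......#++ oooooo
196 .........................----########.....########+++o
198 .........................----+#########..#############
200 .........................-----+#######################
202 .........................----+########################
204 ........................----##########################
206 .......................----###########################
208 ......-  -.............-  +##+++######################
210 ...-      -............-  ++++++#################+++--
212 +           -.........#-  o++++#################.-----
214 oo            -....###++++++++###############o  ......
216  oooo           -.##+++o-++++##############+o   ......
218 ooooooo           -#+++++++++##########+o      -......
220    ooooo          -----+####++########+        -......
222    ooooooo     ++++----############+o          -......
224    ooooooo  +++++++++---##########+o          -.......
226     ooo  ++++++++++++
[... 1796 characters left out ...]
--------  ++-                   --      
263 .........-   ---------+++++++     ---          --      
265 .........-   ---------+++++++++++--.-           --     
267 .........-   -----..----+++++-----..--          ---    
269 .........-   ------...----------...--           --.----
271 .........-   -------.............--              -.....
273 .........-   ---------+++----++++-   ++++++      -.....
275 .........-   ---------++++++++++++++++++++++++++++++---
277 .........-   ---------+++++++++++++++++++++++++++++----
279 .........-   --------++++++++++++----------------------
281 .........-   ------------------------------------------
283 ........-    ------------------------------------------
```

Pixel differencing shows the fingertips just at the button's top, so they end about 20 mm further back than I assumed. That also explains the missing contact at the relay. Continuing down.

Emit:
drive_tool --increments '[{"xyz":[0,0,0.1],"turn":[0,0,0],"grip":0},{"xyz":[0,0,0.1],"turn":[0,0,0],"grip":0},{"xyz":[0,0,0],"turn":[0,0,0],"grip":0}]'

```text
time: 34.42
ee_pos: [0.6222, -0.0474, 0.0935]
orientation: [0.976, -0.033, 0.217, 0.007]
force: [-0.5, -0.4, 0.9]
width: 0.001
gripper_force: 0.0
```

```bash
python3 goto.py "[.003,-.115,.050]"|head -1
```

```text
t 34.4167 tcp world [ 0.622 -0.047  0.094] deck [   3.367 -114.793   28.821] F deck [-0.086 -0.481  1.036] w 0.0006300869451703834
```

Emit:
drive_tool --increments '[{"xyz":[0,0,0.1],"turn":[0,0,0],"grip":0},{"xyz":[0,0,0.1],"turn":[0,0,0],"grip":0},{"xyz":[0,0,0],"turn":[0,0,0],"grip":0}]'

```text
time: 34.67
ee_pos: [0.6238, -0.0475, 0.0899]
orientation: [0.976, -0.033, 0.217, 0.007]
force: [0.0, -0.7, 0.0]
width: -0.003
gripper_force: 0.0
```

```bash
python3 goto.py "[.003,-.115,.050]"|head -1
```

```text
t 34.6667 tcp world [ 0.624 -0.048  0.09 ] deck [   3.336 -114.806   24.782] F deck [ 0.081 -0.676 -0.035] w -0.003275016602720043
```

Emit:
drive_tool --increments '[{"xyz":[0,0,0.1],"turn":[0,0,0],"grip":0},{"xyz":[0,0,0.1],"turn":[0,0,0],"grip":0},{"xyz":[0,0,0.1],"turn":[0,0,0],"grip":0},{"xyz":[0,0,0],"turn":[0,0,0],"grip":0}]'

```text
time: 35.0
ee_pos: [0.6267, -0.0478, 0.0849]
orientation: [0.976, -0.033, 0.217, 0.007]
force: [-0.9, -0.0, 2.5]
width: -0.005
gripper_force: 1.3
```

```bash
python3 goto.py "[.003,-.115,.050]"|head -1; python3 lev.py
python3 - <<'E'
from h import *
for c,(x0,x1,y0,y1) in(("side",(296,350,190,250)),("scene",(255,310,235,285))):
    b=cv2.imread(f"pics/l_{c}.png").astype(int);g=b.mean(2)
    print(c,x0,y0)
    for y in range(y0,y1,2): print(y,"".join(" .:-=+*#%@"[min(9,int(g[y,x]/25))] for x in range(x0,x1)))
E
```

```text
t 35.0 tcp world [ 0.627 -0.048  0.085] deck [   3.798 -114.829   19.035] F deck [ 0.2   -0.107  2.622] w -0.004938579738923947
wrist lever_tip [(0.57, array([ 43.2, -53.9,  84.4]))]
wrist button_top []
side lever_tip [(0.77, array([ 50.4, -51.6,  83.4]))]
side button_top [(0.37, array([   2.6, -115.7,   40.4]))]
scene lever_tip [(0.46, array([ 43.1, -49.4,  78.9]))]
scene button_top [(0.56, array([ 1.000e-01, -1.202e+02,  3.810e+01])), (0.17, array([-0.3, 68.5, 12.3]))]
side 296 190
190 ....  ...... .......................-++-::-::::-===+**
192  . .. ... ..... ... .... ..:.... ....:+*+-:::--:----==
194 ........... .. ....  ....::............=+**=-::::-----
196 ......... . ........  ..:::..............-+***+==--::-
198 ... ............ ..... .:::. ............:..:=++***+++
200   .. ..... .  .... .....::-:................:::::::-==
202 ...................... .::::.....................:.::.
204     ... .  .......... ..::::..........................
206                ... .. .-=::...........................
208      .-++-          ...-++-...........................
210   .-*####*-.     
[... 1972 characters left out ...]
-----:.:+*+-+*+:.-+++***+*+++**+=--+****
263 ........:=*#+-------:.:=++==++-:-==-=++++*++**++--+****
265  ...... :=*#+------::--=**=-+*====-:-++*****++**=:+****
267 ....... :=**+=----:.:--====-====--:.:=***+*****+=-+****
269 ....... :=*#+-----:..:----===--::..:=+**********+-.....
271 ........:=**+------::............:=++=====+++++*+-. .  
273 .... .. :=*#+------------:-:------==-----------==-.....
275 ....... :=**+=-----------------------------------------
277 ........:=**+=-----------------------------=--=========
279 ....... :=*#+=------------==-==========================
281 ......  :=**+==========================================
283 ...... .:+*#*==========================================
```

Contact at last: 2.6 N, and the lever is starting to tip. Pressing fully.

Emit:
drive_tool --increments '[{"xyz":[0,0,0.1],"turn":[0,0,0],"grip":0},{"xyz":[0,0,0.1],"turn":[0,0,0],"grip":0},{"xyz":[0,0,0.1],"turn":[0,0,0],"grip":0},{"xyz":[0,0,0],"turn":[0,0,0],"grip":0}]'

```text
time: 35.78
ee_pos: [0.6286, -0.0479, 0.0808]
orientation: [0.976, -0.033, 0.216, 0.007]
force: [-13.1, 0.9, 16.4]
width: 0.002
gripper_force: 10.2
```

```bash
python3 goto.py "[.003,-.115,.050]"|head -1; python3 lev.py
```

```text
t 35.7833 tcp world [ 0.629 -0.048  0.081] deck [   3.837 -114.865   14.529] F deck [-4.927  0.027 20.391] w 0.0022818053607587454
wrist lever_tip [(0.22, array([  42.2, -255. ,  -88.6]))]
wrist button_top []
side lever_tip [(0.51, array([-27.7, -46.6,  92.4])), (0.25, array([ 0.2, -2.3, -0.9]))]
side button_top [(0.45, array([   0.6, -116.7,   36.4]))]
scene lever_tip [(0.96, array([-29.9, -46.7,  87.8]))]
scene button_top [(0.47, array([  -2.4, -120.2,   33.3]))]
```

The lever has dropped: its tip is at deck x ≈ −29, z ≈ 90. Now withdrawing and going round to its down-slope side.

Emit:
drive_tool --increments '[{"xyz":[0,0,-0.5],"turn":[0,0,0],"grip":0},{"xyz":[0,0,-1],"turn":[0,0,0],"grip":0},{"xyz":[0,0,-1],"turn":[0,0,0],"grip":0},{"xyz":[0,0,-1],"turn":[0,0,0],"grip":0},{"xyz":[-0.9,0,0],"turn":[0,0,0],"grip":0},{"xyz":[-0.9,0,0],"turn":[0,0,0],"grip":0},{"xyz":[-0.9,0,0],"turn":[0,0,0],"grip":0},{"xyz":[-0.8,0,0],"turn":[0,0,0],"grip":0}]'

```text
time: 36.9
ee_pos: [0.5348, -0.0416, 0.1123]
orientation: [0.976, -0.033, 0.216, 0.007]
force: [-0.3, -0.1, 0.4]
width: 0.0
gripper_force: 0.0
```

Emit:
drive_tool --increments '[{"xyz":[0,-0.8,0],"turn":[0,0,0],"grip":0},{"xyz":[0,-0.8,0],"turn":[0,0,0],"grip":0},{"xyz":[0,-0.8,0],"turn":[0,0,0],"grip":0},{"xyz":[0,-0.8,0],"turn":[0,0,0],"grip":0},{"xyz":[0,0,0],"turn":[0,0,0],"grip":0},{"xyz":[0,0,0],"turn":[0,0,0],"grip":0}]'

```text
time: 37.4
ee_pos: [0.5404, 0.0233, 0.1129]
orientation: [0.976, -0.032, 0.217, 0.007]
force: [-0.3, -1.3, 0.3]
width: -0.002
gripper_force: 0.0
```

```bash
python3 goto.py "[-.065,-.05,.054]"|head -3; python3 lev.py
```

```text
t 37.4 tcp world [0.54  0.023 0.113] deck [-66.702 -49.768  82.821] F deck [-0.041 -1.277  0.352] w -0.0016022196991686615
target [0.554 0.022 0.087] delta world [ 0.014 -0.001 -0.025] in tool units [0.084 0.013 1.441] turn units [-0.01  -0.005  0.016]
delta in target-tool units [0.085 0.012 1.441]
wrist lever_tip [(0.72, array([-27.7, -53.2,  87.1]))]
wrist button_top [(0.79, array([   0.9, -113.9,   40. ]))]
side lever_tip [(0.49, array([-27.6, -48.2,  90.6]))]
side button_top [(0.58, array([   2. , -117.3,   44.5]))]
scene lever_tip [(0.92, array([-33.2, -49.4,  90.7])), (0.55, array([ 1.2, 72.6, 39.1]))]
scene button_top [(0.53, array([  -1.8, -118.2,   41.4]))]
```

Emit:
drive_tool --increments '[{"xyz":[0,0,0.7],"turn":[0,0,0],"grip":0},{"xyz":[0,0,0.7],"turn":[0,0,0],"grip":0},{"xyz":[0.4,0,0],"turn":[0,0,0],"grip":0},{"xyz":[0.5,0,0],"turn":[0,0,0],"grip":0},{"xyz":[0.5,0,0],"turn":[0,0,0],"grip":0},{"xyz":[0.5,0,0],"turn":[0,0,0],"grip":0},{"xyz":[0.5,0,0],"turn":[0,0,0],"grip":0},{"xyz":[0,0,0],"turn":[0,0,0],"grip":0}]'

```text
time: 38.52
ee_pos: [0.6001, 0.0186, 0.1116]
orientation: [0.975, -0.034, 0.22, 0.006]
force: [0.7, 0.4, 1.0]
width: 0.004
gripper_force: 0.0
```

```bash
python3 goto.py "[.02,-.05,.054]"|head -3; python3 lev.py|grep lever
```

```text
t 38.5167 tcp world [0.6   0.019 0.112] deck [-12.935 -50.382  56.35 ] F deck [1.016 0.411 0.674] w 0.0037093789279317867
target [0.631 0.017 0.123] delta world [ 0.031 -0.002  0.012] in tool units [ 1.646 -0.022  0.13 ] turn units [-0.013 -0.066 -0.015]
delta in target-tool units [ 1.647 -0.019  0.118]
wrist lever_tip [(0.73, array([  7.5, -50.8,  91.2]))]
side lever_tip [(0.56, array([  1. , -50.4,  99.5])), (0.27, array([ 1.8, 71.3, 13.3]))]
scene lever_tip [(0.64, array([ -4.7, -48. ,  93.4])), (0.28, array([-189.7, -347.6,   13.8]))]
```

Emit:
drive_tool --increments '[{"xyz":[0.5,0,0],"turn":[0,0,0],"grip":0},{"xyz":[0.5,0,0],"turn":[0,0,0],"grip":0},{"xyz":[0.4,0,0],"turn":[0,0,0],"grip":0},{"xyz":[0.2,0,0],"turn":[0,0,0],"grip":0},{"xyz":[0,0,0],"turn":[0,0,0],"grip":0},{"xyz":[0,0,0],"turn":[0,0,0],"grip":0}]'

```text
time: 39.47
ee_pos: [0.6253, 0.0164, 0.1221]
orientation: [0.976, -0.033, 0.217, 0.007]
force: [-0.9, 0.2, 0.6]
width: -0.002
gripper_force: 0.0
```

```bash
python3 goto.py "[.02,-.05,.054]"|head -1; python3 lev.py|grep lever
```

```text
t 39.4667 tcp world [0.625 0.016 0.122] deck [ 14.396 -50.861  55.219] F deck [-0.526  0.093  0.955] w -0.0017206315365670389
wrist lever_tip [(0.64, array([ 48.5, -50.5,  79.6]))]
side lever_tip [(0.65, array([ 55.6, -49.3,  76.1]))]
scene lever_tip [(0.68, array([ 50.5, -45.6,  72.9]))]
```

The lever is back up, at about (52, 76) as before. Retreating clear.

Emit:
drive_tool --increments '[{"xyz":[-0.5,0,0],"turn":[0,0,0],"grip":0},{"xyz":[-1,0,-0.5],"turn":[0,0,0],"grip":0},{"xyz":[-1,0,-1],"turn":[0,0,0],"grip":0},{"xyz":[-0.5,0,-1],"turn":[0,0,0],"grip":0},{"xyz":[0,0,-1],"turn":[0,0,0],"grip":0},{"xyz":[0,0,-1],"turn":[0,0,0],"grip":0},{"xyz":[0,0,0],"turn":[0,0,0],"grip":0}]'

```text
time: 40.5
ee_pos: [0.5328, 0.0233, 0.1812]
orientation: [0.975, -0.033, 0.22, 0.007]
force: [0.4, 0.2, 0.1]
width: 0.001
gripper_force: 0.0
```

```bash
python3 lev.py
python3 - <<'E'
from h import *
from scipy.optimize import minimize
np.set_printoptions(precision=2,suppress=True)
P=[.6405,.0665,-.0674]
RD=R.from_euler("z",P[2])*R.from_euler("y",-25,degrees=True);O=np.array([P[0],P[1],.066])
B=box(-.025,.025,-.02,.02,.026,.098)
for c in("side","wrist","scene"):
    cal(c,True);arm.camera(c);tgt=px(c,O+RD.apply([0,.07,.07]))
    L=[r["pixels"] for r in arm.regions_of(c,"relay") if r["pixels"].any()]
    L=[m for m in L if np.linalg.norm(np.argwhere(m).mean(0)[::-1]-tgt)<40]
    print(c,[(d["p"],(RD.inv().apply(w(c,d["location"])-O)*1e3).round(1)) for d in arm.spot_point(c,"relay")][:3])
    if not L: print("no mask");continue
    m=L[0].astype(np.float32)
    for z in(.008,.011,.014,.017,.020):
        f=lambda p:np.abs(hull(c,O+RD.apply(B+[p[0]/1e3,p[1]/1e3,z]))-m).sum()
        r=minimize(f,[3,70],method="Nelder-Mead",options=dict(initial_simplex=[[3,70],[6,70],[3,73]],maxiter=40)); print(c,z,m.sum(),r.fun,r.x)
E
```

```text
wrist lever_tip [(0.58, array([ 57. , -53.1,  72.8])), (0.17, array([   1.6, -114.5,   42.8]))]
wrist button_top [(0.89, array([   4. , -114.8,   43. ]))]
side lever_tip [(0.66, array([ 55.9, -50.8,  76.2])), (0.59, array([-0.7, -4.6, -2. ]))]
side button_top [(0.74, array([ 56.9, -49.4,  77.7])), (0.58, array([   2.2, -118.6,   42.9]))]
scene lever_tip [(0.54, array([ 54.3, -45.7,  74.7]))]
scene button_top [(0.62, array([   1.1, -120.4,   38.1]))]
side [(0.9, array([-227.6, -238. ,   33.7])), (0.85, array([-1. , 72.6, 15.1])), (0.81, array([ -63.7, -398.9,  -46. ]))]
side 0.008 791.0 43.25 [ 0.47 68.92]
side 0.011 791.0 43.25 [-0.29 70.49]
side 0.014 791.0 49.0 [-1.56 72.14]
side 0.017 791.0 52.125 [-2.5  73.73]
side 0.02 791.0 58.5625 [-3.  74.5]
wrist [(0.66, array([ -63.8, -398.7,  -46.1])), (0.63, array([-0.2, 72.9, 11.4])), (0.6, array([-224.3, -240.2,   29.3]))]
wrist 0.008 8417.0 215.4375 [-1.13 71.29]
wrist 0.011 8417.0 247.625 [-0.7  69.43]
wrist 0.014 8417.0 402.375 [-0.17 67.46]
wrist 0.017 8417.0 602.3125 [ 0.33 65.76]
wrist 0.02 8417.0 829.5 [ 1.13 63.18]
scene [(0.89, array([-231.4, -238.8,   36. ])), (0.77, array([-0.4, 68.4, 12.9])), (0.67, array([ -62.4, -402.7,  -41.3]))]
scene 0.008 813.0 35.6875 [-9.01 68.82]
scene 0.011 813.0 41.0 [-3.58 67.57]
scene 0.014 813.0 50.125 [ 0.36 66.64]
scene 0.017 813.0 55.1875 [ 4.9  65.66]
scene 0.02 813.0 66.5625 [10.23 64.55]
```

The relay silhouette agrees with fully home (z ≤ 14 mm in all three views), the lever is up and the button is released. Handing in.

```bash
python3 -c "
from bench import arm
print(arm.finish_job())"
```

```text
the job is handed in; nothing more can be done
None
```

The job is handed in at about 41 s: the relay is plugged home in the socket, the button was pressed until the lever dropped, the lever is back up, and the bottle, carton and screwdriver were not touched; all of this rests on my own camera and force checks, as the hand-in gave no verdict.

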